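# Set out the stuck topping pots and reload the label dispenser

### The arm

A 6-joint arm with a two-finger parallel gripper is mounted at the origin on a cart in front of the work surface, level with it; the furniture and walls round the work are solid. World frame = base frame: x ahead of the robot, y to its left, z up, the work surface at z = 0. Lengths are in mm, angles in degrees, forces in N, time in s.
With the tool pointing down it reaches from about 350 to 850 mm from the base axis. Payload 8.1 kg.
Tool frame: the origin (TCP) lies between the finger pads; the fingertips stand 17 mm ahead of it and the grasp point (between the pads) lies 2 mm behind it; z points along the fingers, y is the line along which they close (so a half turn about z gives the same grasp; the last joint's range is limited). The gripper opens to 85 mm and grips with 20 to 120 N. Pads are 22 mm wide; open, the fingers measure 114 mm over their backs; the gripper's body (76 mm by 85 mm) begins 54 mm behind the grasp point. The pads swing forward as they close: fully open they stand 13 mm farther back than shut.
Start: joints at [-75.08, 7.471, 85.268, -0, 87.261, -4.893], TCP at [203.39, -564.48, 248.292] pointing down, gripper open.
Joint ranges: [-169.43, 169.43], [-51.17, 129.36], [1.28, 143.12], [-76.62, 256.62], [0, 156.53], [-152.29, 152.29]. Speed limits (degrees/s): [136.94, 136.94, 159.86, 180, 180, 180].

### API

Orientations are given as [roll, pitch, yaw] about the fixed x, y, z axes, in that order (R = Rz(yaw) Ry(pitch) Rx(roll)).
In Python, from bench import sense, snapshot, hand_in, trace, place_of gives the robot as it stands.
- The arm moves only by the shell command python3 -m handwheel 'ROWS' [FORCE]. ROWS is JSON, a list of rows, each a list of 7 numbers: the opening, from -1 (shut) to 1 (fully open), then the shift along the tool's x, y, z in cm, then the turn, a rotation vector about the tool's x, y, z in rad. A call has 1 to 12 rows; each row shifts and turns the commanded pose from where the row before left it, along the tool's axes as they then stand; what a row does not reach is not made up. A row lasts 1/12 s, in which the tool goes at most 41.7 mm and 7.16 degrees, less where a joint would pass 70% of its speed; a pose out of reach is approached as far as the arm can. A call with a gripper value outside its range is refused whole. The fingers move at their own pace and stop on an object; FORCE is the grip in N (left out, the last holds). Time passes only in rows, so rows that do not move let the fingers close. It gives the time, the measured TCP pose, the force, the opening and the grip force at its end, in the units of the state.
- sense(): the state, without advancing time (a new reading comes with each control period).
- snapshot(name): name is "scene" or "side" or "wrist"; returns a dict with "image" (480x640x3 uint8, red, green, blue), "intrinsics" (3x3 intrinsics, pixels), "R" (3x3) and "t" (3): a world point X has camera coordinates R X + t. Camera axes: x right, y down, z forward; pixel columns grow to the right and rows downward; lengths in mm; the calibration is good to about 2 mm. A picture is of the moment at which its call begins. There is no depth.
- hand_in(): hands the job in; it is judged then, once.
Trained networks look in a picture, given as the dict that the camera call returned (one of the last four; its "shot" number tells which), for a name from the list of things; names that differ only in an ending like _2 or _b are one class to them, and where a whole thing is asked for, a point or a joint stands for the part that bears it (a point fixed in the world has none). Each returns a list of dicts, best first, with "conf" (0 to 1); they miss things now and then, are a little off and sometimes report something else, mostly with a low value. They report only what shows in the picture. A call takes as long as a camera call.
- trace(picture, query): "pixels" (480x640 bool, what is visible of it).
- place_of(picture, query): "location" ([x, y, z] in mm, in world coordinates, good to about 4 mm: a listed point, or the origin of a listed thing).
The state is a dict: "time": time; "joint_pos": joint angles; "qd": joint speeds; "joint_efforts": joint torques, N m; "tool_pos": TCP position; "tcp_rot": TCP orientation; "ft_force": force on the tool from outside, world axes, zero at the start; "wrist_torque": the same for the moment, N m; "finger_gap": finger opening in mm; "grip_force": force on a finger pad.
Only numpy, scipy, OpenCV 4.12 (cv2) and the standard library are available. Lean on these libraries where they do the work, as an engineer would, in place of code of your own. Each camera call takes 0.05 s, during which the arm holds its last target. There are 200 camera calls.

### The job

Get the topping pots ready for today's labels. If a spent cardboard core is still on the label dispenser, take it off and throw it in the waste pot; then fit the new label roll (the fat one with the wide bore, in the supplies tub) over the spindle, fully down on its disc; the other things stay in the tub. Pull the nested steel pots apart one at a time, straight up off their stacks, and stand every one of them by itself, upright, with its whole foot on the marble serving board, and do not disturb the other things on the counter.

Things in the scene. Friction and masses are not known exactly. Their poses are not given: they have to be found in the camera images.
- board: Plain pale marble serving slab (the board) lying on the counter, 165 mm along its x, 215 mm along its y, 12 mm thick, fixed. Origin at the centre of its underside (on the counter), z up; its top is 12 mm above the origin.
- dispenser: Label dispenser, fixed: dark base plate 125 (x) x 84 (y) mm, 12 mm high, centred 12 mm to +x of the spindle; a black seating disc 68 mm across, its top 16 mm above the counter; an upright steel spindle 20 mm across, 61 mm tall above the disc, tip tapered. A wire arch 76 mm wide, up to 65 mm above the counter, stands 64 mm to +x of the spindle. Origin on the counter under the spindle's axis, z up.
- spindle_foot (a point): The spindle's axis at the top of the black seating disc, 16 mm above the counter: the underside of a roll that is fully home lies here.
- spindle_top (a point): The tip of the spindle, 61 mm above the seating disc.
- core: Spent roll: a bare brown cardboard tube 34 mm across outside, 26 mm bore, 45 mm high, 20 g; it starts loose on the spindle, or is absent (pose None: the spindle is bare). Origin at the centre of its lower end, z along its axis.
- label_roll: New roll of labels: white paper roll 60 mm across, 45 mm high, with a wide 27 mm bore lined with cardboard, about 140 g; it starts standing on end in the tub. Origin at the centre of its lower end, z along its axis.
- till_roll: Till paper roll: white, 44 mm across, 57 mm high, with a narrow 9 mm bore (too narrow for the spindle), standing on end in the tub. Origin at the centre of its lower end.
- stamp: Self-inking loyalty stamp, red cap on a black foot, 28 x 36 x 60 mm, standing in the tub. Origin at the centre of its underside.
- pen: Black pen 145 mm long, 9 mm high, lying on the tub's floor along its +x wall. Origin at the middle of its underside; its length is its y axis.
- tub: Shallow open wooden supplies tub, outside 140 mm along its x, 196 mm along its y, 32 mm high, walls and floor 5 mm thick, fixed. Three things stand in it in a row along its y axis, about 58 mm apart, in any order, each at most 15 mm from its middle line. Origin at the centre of its underside, z up.
- waste_pot: Small round dark steel waste pot, 80 mm across at its rim, 64 mm at its foot, 85 mm high, wall 3 mm, open at the top, empty, fixed. Origin at the centre of its underside, z up.
- doma_stand: Round wooden cake board with biscuits, fixed, 310 mm across, 30 mm high, under a clear, hardly visible dome 282 mm across and 226 mm high: keep the arm and what it carries clear of it. A second, smaller one like it stands behind the tub, its dome beginning at about x = 0.80 m. Origin at the centre of its underside.
- tip_jar: Bystander: glass jar with coins, 69 mm across, 92 mm high, loose, behind the tub. Origin at the centre of its underside.
- pot0: Steel topping pot, round, open at the top, 68 mm high, 280 g: a foot 50.4 mm across for the lower 28 mm, then a shoulder and a straight band 58 mm across outside (53 mm inside) up to the rim. Origin at the centre of its underside, z along its axis towards the mouth. Bottom pot of the first stack, standing on the counter.
- pot1: Pot like pot0, nested in pot0: its shoulder sits on pot0's rim, so it stands 40 mm higher and only its 40 mm band shows. A silicone ring on the foot clings in the pot below: lifting it takes about 1.5 N besides its weight over the first 20 mm, less than a pot's weight of 2.8 N; after 28 mm the foot is clear.
- pot2: Pot like pot0, nested in pot1 in the same way, 40 mm higher again. Absent in some starts (pose None).
- pot3: Pot like pot0: the bottom pot of the second stack, standing on the counter.
- pot4: Pot like pot0, nested in pot3 as pot1 is in pot0. Absent in some starts (pose None).

How it is judged (in metres and radians):
On the way, in this order (a step that is already met when the one before it is completed fails the run):
1. the spent core is off the spindle (horizontal distance between core and spindle_foot above 0.05 m), for 0.2 s.
2. the label roll is down on the spindle's disc (horizontal distance between label_roll and spindle_foot below 0.007 m and z of label_roll in the frame of dispenser below 0.02 m and angle between label_roll's own z axis and vertical below 0.08 rad), for 0.2 s.
At the end, for the whole second after the job is handed in: Every pot stands upright (6 degrees) on the board itself, not in another pot, its centre at least 21 mm inside each edge; the label roll is on the spindle, its underside within 4 mm of the seating disc; the core, if there was one, lies in the waste pot; all at rest (all of step 2 and x of pot0 in the frame of board between -0.061 and 0.061 m and y of pot0 in the frame of board between -0.086 and 0.086 m and z of pot0 in the frame of board between 0.006 and 0.018 m and angle between each of pot0, pot1, pot2, pot3, pot4's own z axis and vertical below 0.1 rad and linear speed of each of pot0, pot1, pot2, pot3, pot4, label_roll, core below 0.02 m/s and x of pot1 in the frame of board between -0.061 and 0.061 m and y of pot1 in the frame of board between -0.086 and 0.086 m and z of pot1 in the frame of board between 0.006 and 0.018 m and x of pot2 in the frame of board between -0.061 and 0.061 m and y of pot2 in the frame of board between -0.086 and 0.086 m and z of pot2 in the frame of board between 0.006 and 0.018 m and x of pot3 in the frame of board between -0.061 and 0.061 m and y of pot3 in the frame of board between -0.086 and 0.086 m and z of pot3 in the frame of board between 0.006 and 0.018 m and x of pot4 in the frame of board between -0.061 and 0.061 m and y of pot4 in the frame of board between -0.086 and 0.086 m and z of pot4 in the frame of board between 0.006 and 0.018 m and horizontal distance between core and waste_pot below 0.036 m and z of core in the frame of waste_pot below 0.075 m); the robot touches nothing.
It fails at once if the till roll, the stamp or the pen leaves the tub ((height (world z) of till_roll above 0.075 m or (x of till_roll in the frame of tub below -0.07 m or x of till_roll in the frame of tub above 0.07 m) or (y of till_roll in the frame of tub below -0.098 m or y of till_roll in the frame of tub above 0.098 m)) or (height (world z) of stamp above 0.075 m or (x of stamp in the frame of tub below -0.07 m or x of stamp in the frame of tub above 0.07 m) or (y of stamp in the frame of tub below -0.098 m or y of stamp in the frame of tub above 0.098 m)) or (height (world z) of pen above 0.075 m or (x of pen in the frame of tub below -0.07 m or x of pen in the frame of tub above 0.07 m) or (y of pen in the frame of tub below -0.098 m or y of pen in the frame of tub above 0.098 m))).
It fails at once if the jar of coins is pushed more than 4 cm (distance of tip_jar from where it was at the start of the episode above 0.04 m).
Of pot2, pot4, core only 1 to 3 are there at a start; the rules pass over those that are not, and their reading is None.
At some moment in a run one of label_roll, core may be knocked a few centimetres aside while the robot is not near it.
It also fails if it takes over 210 s, if anything falls off the work surface, if the arm or the gripper's body presses on something with over 40 N, if the wrist force passes 120 N, or if a joint passes its speed limit or range.

## Working session

There is one attempt and no reset: what is moved stays moved. The work goes in short steps, Python scripts to look and compute and a shell command to move; the robot and the scene stay as the last step left them, time stands still between calls to the robot, and variables do not carry over. Pictures are saved under pics/ and viewed, at most 14 in all, crops included, and the job is handed in when it is done.

```bash
mkdir -p pics; ls; cat > h.py <<'E'
import numpy as np, cv2
from bench import sense, snapshot, trace, place_of
def save(p,n): cv2.imwrite(f'pics/{n}.png', p['image'][:,:,::-1])
def px(p,X):
    c=p['R']@np.array(X,float)+np.array(p['t']); u=np.array(p['intrinsics'])@c; return u[:2]/u[2]
def at_z(p,u,v,z):
    R=np.array(p['R']);t=np.array(p['t']);K=np.array(p['intrinsics'])
    d=R.T@np.linalg.solve(K,[u,v,1]); C=-R.T@t; return C+d*(z-C[2])/d[2]
def cam(p): return -np.array(p['R']).T@np.array(p['t'])
E
python3 - <<'E'
from h import *
s=sense(); print({k:np.round(v,2).tolist() for k,v in s.items()})
for c in ['scene','side']:
    p=snapshot(c); save(p,c+'0'); print(c,cam(p).round())
    for n in ['board','dispenser','spindle_foot','core','label_roll','till_roll','stamp','tub','waste_pot','tip_jar','pot0','doma_stand']:
        print(n,[(np.round(d['location']).tolist(),round(d['conf'],2)) for d in place_of(p,n)])
E
```

```text
pics
{'time': 0.0, 'joint_pos': [-75.08, 7.52, 85.33, 0.0, 87.26, -4.89], 'qd': [-0.04, 0.04, -0.01, -0.07, 0.04, 0.01], 'joint_efforts': [0.0, -56.94, -50.05, -0.0, 0.02, -0.0], 'tool_pos': [203.25, -563.96, 247.22], 'tcp_rot': [-179.89, -0.01, 19.81], 'ft_force': [0.08, -0.84, -0.2], 'wrist_torque': [-0.01, 0.02, 0.01], 'grip_force': 0.0, 'finger_gap': 85.25}
scene [109. 887. 799.]
board [([478.0, -144.0, -4.0], 0.67)]
dispenser [([457.0, 387.0, 1.0], 0.96), ([454.0, 390.0, 11.0], 0.54), ([456.0, 392.0, 77.0], 0.52)]
spindle_foot [([458.0, 386.0, 16.0], 0.79)]
core [([454.0, 388.0, 12.0], 0.66)]
label_roll [([660.0, -165.0, 4.0], 0.69), ([722.0, -158.0, 3.0], 0.28)]
till_roll [([663.0, -223.0, 2.0], 0.9)]
stamp [([662.0, -106.0, 7.0], 0.64)]
tub [([662.0, -167.0, 1.0], 0.81)]
waste_pot [([433.0, 197.0, 4.0], 0.75)]
tip_jar [([769.0, 36.0, -2.0], 0.91)]
pot0 [([451.0, 54.0, 81.0], 0.92), ([626.0, -4.0, -3.0], 0.9), ([448.0, 51.0, -2.0], 0.76), ([631.0, -8.0, 41.0], 0.7), ([451.0, 54.0, 37.0], 0.56)]
doma_stand []
side [ 774. -510. 1191.]
board [([480.0, -145.0, 1.0], 0.78)]
dispenser [([447.0, 51.0, 76.0], 0.64), ([626.0, -4.0, 40.0], 0.51)]
spindle_foot [([455.0, 389.0, 16.0], 0.57)]
core [([457.0, 389.0, 18.0], 0.7), ([666.0, -162.0, 2.0], 0.56)]
label_roll [([661.0, -164.0, 5.0], 0.65), ([452.0, 391.0, 77.0], 0.24)]
till_roll [([659.0, -224.0, 4.0], 0.73)]
stamp [([452.0, 388.0, 78.0], 0.7), ([663.0, -105.0, 1.0], 0.65)]
tub [([668.0, -161.0, -1.0], 0.89), ([453.0, 51.0, 32.0], 0.73)]
waste_pot []
tip_jar [([767.0, 39.0, 1.0], 0.94)]
pot0 [([449.0, 52.0, 76.0], 0.85), ([452.0, 52.0, 37.0], 0.76), ([630.0, -2.0, -2.0], 0.72), ([629.0, -4.0, 41.0], 0.67), ([452.0, 55.0, 1.0], 0.53)]
doma_stand [([455.0, 392.0, 16.0], 0.6), ([453.0, 52.0, 32.0], 0.25)]
```

View pics/scene0.png

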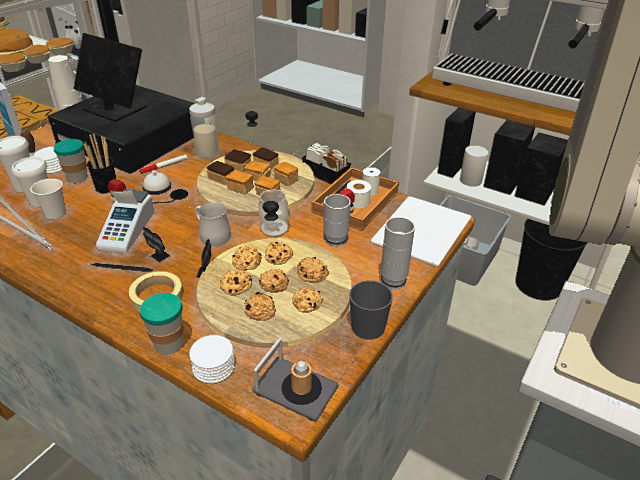

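View pics/side0.png

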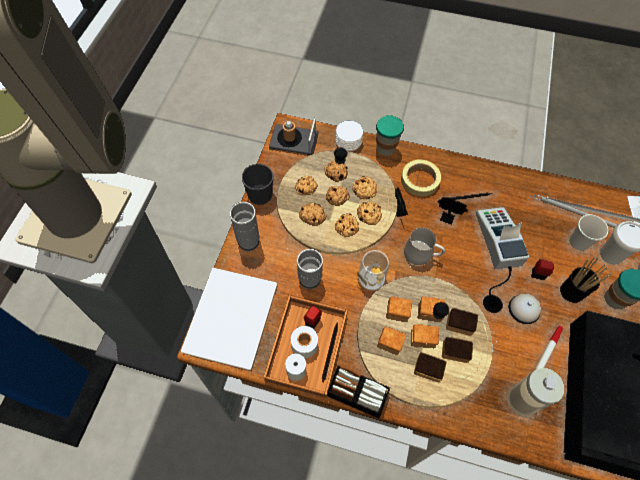

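The scene view shows the core on the spindle at (301,382), a three-pot stack at (397,250) and a two-pot stack at (337,220). The label roll stands between the till roll and the stamp in the tub at (357,190). So all five pots and the core are present.

```bash
python3 - <<'E'
from h import *
p=snapshot('side'); q=snapshot('scene')
for n,z,pp in [('board',12,p),('tub',32,p),('dispenser',12,p),('dispenser',12,q),('doma_stand',30,p),('doma_stand',30,q)]:
    for d in trace(pp,n)[:2]:
        m=d['pixels'].astype(np.uint8); c=max(cv2.findContours(m,0,1)[0],key=cv2.contourArea)[:,0,:]
        W=np.array([at_z(pp,u,v,z)[:2] for u,v in c],np.float32)
        r=cv2.minAreaRect(W); print(n,round(d['conf'],2),m.sum(),np.round(cv2.boxPoints(r)).tolist(),np.round(r[0]),np.round(r[1]),round(r[2],1))
# dome discs by known pixel
print('cookie disc px edges side', [at_z(p,u,v,30).round() for u,v in [(279,200),(397,200),(337,150),(337,251)]])
w=snapshot('wrist'); save(w,'wrist0')
s=sense(); from scipy.spatial.transform import Rotation as Ro
Rt=Ro.from_euler('xyz',s['tcp_rot'],degrees=True).as_matrix()
print('cam in tool',(Rt.T@(cam(w)-s['tool_pos'])).round(1)); print((np.array(w['R'])@Rt).round(2)); print(np.array(w['intrinsics']).round())
E
```

```text
board 0.86 6290 [[392.0, -43.0], [400.0, -258.0], [565.0, -253.0], [558.0, -38.0]] [ 479. -148.] [165. 215.] 1.9
tub 0.74 4285 [[592.0, -67.0], [596.0, -271.0], [741.0, -269.0], [738.0, -64.0]] [ 667. -168.] [146. 205.] 1.0
tub 0.71 199 [[411.0, 63.0], [428.0, 29.0], [482.0, 57.0], [464.0, 91.0]] [446.  60.] [60. 38.] 27.4
dispenser 0.76 1071 [[397.0, 464.0], [409.0, 335.0], [535.0, 347.0], [523.0, 476.0]] [466. 406.] [127. 130.] 5.3
dispenser 0.61 2971 [[399.0, 432.0], [408.0, 310.0], [553.0, 321.0], [544.0, 443.0]] [476. 377.] [145. 123.] 4.1
cookie disc px edges side [array([495., 173.,  30.]), array([785., 256.,  30.]), array([597., 368.,  30.]), array([674.,  73.,  30.])]
cam in tool [  80.8   -0.  -125.7]
[[ 0.    1.    0.  ]
 [-0.95  0.   -0.31]
 [-0.31 -0.    0.95]]
[[406.   0. 322.]
 [  0. 406. 239.]
 [  0.   0.   1.]]
```

```bash

python3 -m handwheel '[[1,0,0,0,0,0,-0.1225],[1,0,0,0,0,0,-0.1225],[1,0,0,0,0,0,-0.1225],[1,0,0,0,0,0,-0.1225],[1,0,0,0,0,0,-0.1225],[1,0,0,0,0,0,-0.1225],[1,0,0,0,0,0,-0.1225],[1,0,0,0,0,0,-0.1225],[1,0,0,0,0,0,-0.1225],[1,0,0,0,0,0,-0.1225]]' 40
python3 -m handwheel '[[1,2.9,2.2,-0.4,0,0,0],[1,2.9,2.2,-0.4,0,0,0],[1,2.9,2.2,-0.4,0,0,0],[1,2.9,2.2,-0.4,0,0,0],[1,2.9,2.2,-0.4,0,0,0],[1,2.9,2.2,-0.4,0,0,0],[1,2.9,2.2,-0.4,0,0,0],[1,2.9,2.2,-0.4,0,0,0],[1,2.9,2.2,-0.4,0,0,0]]'
```

```text
time: 2.58
tool_pos: [203.4, -564.5, 248.3]
tcp_rot: [-180.0, -0.0, 90.3]
ft_force: [-0.1, 0.5, -0.1]
finger_gap: 85.5
grip_force: 0.0
time: 3.33
tool_pos: [402.2, -302.0, 284.8]
tcp_rot: [180.0, 0.0, 90.0]
ft_force: [0.4, -0.4, 0.2]
finger_gap: 85.4
grip_force: 0.0
```

```bash

python3 -m handwheel '[[1,3.5,0,0,0,0,0],[1,3.5,0,0,0,0,0],[1,3.5,0,0,0,0,0],[1,3.5,0,0,0,0,0],[1,3.5,0,0,0,0,0],[1,3.5,0,0,0,0,0],[1,3.5,0,0,0,0,0],[1,3.5,0,0,0,0,0],[1,3.5,0,0,0,0,0],[1,3.5,0,0,0,0,0]]'
python3 -m handwheel '[[1,3.4,0,0,0,0,0],[1,3.4,0,0,0,0,0],[1,3.4,0,0,0,0,0],[1,3.4,0,0,0,0,0],[1,3.4,0,0,0,0,0],[1,3.4,0,0,0,0,0],[1,3.4,0,0,0,0,0],[1,3.4,0,0,0,0,0],[1,3.4,0,0,0,0,0],[1,3.4,0,0,0,0,0]]'
python3 -m handwheel '[[1,0,0,0,0,0,-0.1184],[1,0,0,0,0,0,-0.1184],[1,0,0,0,0,0,-0.1184],[1,0,0,0,0,0,-0.1184],[1,0,0,0,0,0,-0.1184],[1,0,0,0,0,0,-0.1184],[1,0,0,0,0,0,-0.1184]]'
python3 -m handwheel '[[1,0,0,0,0,0,-0.1184],[1,0,0,0,0,0,-0.1184],[1,0,0,0,0,0,-0.1184],[1,0,0,0,0,0,-0.1184],[1,0,0,0,0,0,-0.1184],[1,0,0,0,0,0,-0.1184],[1,0,0,0,0,0,-0.1184],[1,0,0,0,0,0,0]]'
python3 - <<'E'
from h import *
p=snapshot('wrist'); save(p,'w1'); print(sense()['tool_pos'].__repr__())
for n in ['spindle_foot','spindle_top','core','dispenser','waste_pot']:
    print(n,[(np.round(d['location'],1).tolist(),round(d['conf'],2)) for d in place_of(p,n)[:2]])
E
```

```text
time: 4.17
tool_pos: [401.1, 48.2, 284.6]
tcp_rot: [179.9, 0.0, 90.0]
ft_force: [0.7, 0.2, -0.7]
finger_gap: 85.2
grip_force: 0.0
time: 5.0
tool_pos: [401.0, 388.4, 284.4]
tcp_rot: [180.0, -0.0, 90.0]
ft_force: [0.9, 0.2, -0.1]
finger_gap: 85.3
grip_force: 0.0
time: 5.58
tool_pos: [401.4, 386.6, 284.3]
tcp_rot: [180.0, 0.0, 137.8]
ft_force: [0.3, -0.0, 1.1]
finger_gap: 85.4
grip_force: 0.0
time: 6.25
tool_pos: [401.4, 386.5, 284.3]
tcp_rot: [180.0, 0.0, -174.7]
ft_force: [0.3, -0.3, 0.3]
finger_gap: 85.5
grip_force: 0.0
array([401.38528259, 386.5197034 , 284.33074263])
spindle_foot [([457.3, 388.0, 16.9], 0.6)]
spindle_top [([455.4, 389.1, 78.7], 0.92)]
core [([453.8, 390.2, 13.9], 0.91)]
dispenser [([452.9, 390.4, 1.5], 0.82)]
waste_pot [([435.1, 194.8, -0.9], 0.79)]
```

View pics/w1.png

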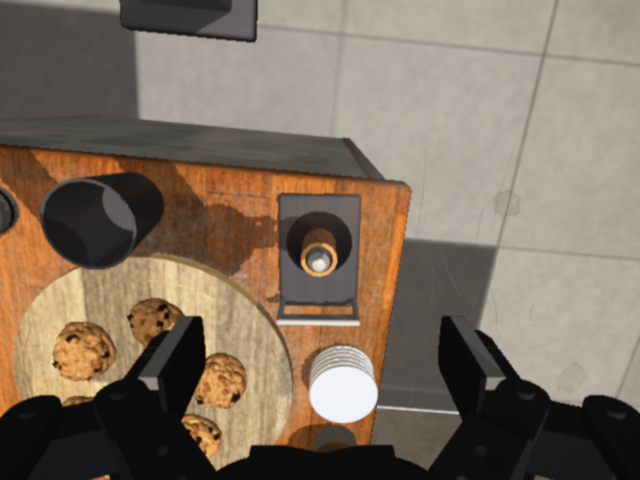

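The wrist view shows the core on the spindle, its tip at pixel (318,262). The base plate is parallel to the image, so the tool is aligned with the dispenser.

```bash

python3 -m handwheel '[[1,-1.1,-0.06,3,0,0,0],[1,-1.1,-0.06,3,0,0,0],[1,-1.1,-0.06,3,0,0,0],[1,-1.1,-0.06,3,0,0,0],[1,-1.1,-0.06,3,0,0,0],[1,0,0,3,0,0,0]]'
python3 -m handwheel '[[1,0,0,1.5,0,0,0],[1,0,0,1.5,0,0,0],[1,0,0,1.5,0,0,0],[1,0,0,1.2,0,0,0],[1,0,0,0,0,0,0],[-1,0,0,0,0,0,0],[-1,0,0,0,0,0,0],[-1,0,0,0,0,0,0],[-1,0,0,0,0,0,0],[-1,0,0,0,0,0,0],[-1,0,0,0,0,0,0],[-1,0,0,0,0,0,0]]' 25
python3 -m handwheel '[[-1,0,0,0,0,0,0],[-1,0,0,0,0,0,0],[-1,0,0,0,0,0,0],[-1,0,0,0,0,0,0],[-1,0,0,0,0,0,0],[-1,0,0,0,0,0,0]]'
```

```text
time: 7.05
tool_pos: [458.2, 388.1, 103.1]
tcp_rot: [180.0, 0.1, -175.2]
ft_force: [-0.4, 0.2, 0.5]
finger_gap: 85.2
grip_force: 0.0
time: 8.05
tool_pos: [457.2, 388.8, 48.4]
tcp_rot: [179.9, 0.1, -175.0]
ft_force: [0.7, -0.2, 5.3]
finger_gap: 35.1
grip_force: 25.8
time: 8.55
tool_pos: [457.2, 388.8, 48.4]
tcp_rot: [179.9, 0.1, -175.0]
ft_force: [-0.4, -0.0, 6.1]
finger_gap: 34.9
grip_force: 25.9
```

```bash

python3 -m handwheel '[[-1,0,0,-1.5,0,0,0],[-1,0,0,-1.5,0,0,0],[-1,0,0,-2,0,0,0],[-1,0,0,-2.5,0,0,0],[-1,0,0,-2.5,0,0,0]]'
python3 -m handwheel '[[-1,0.66,-2.7,0,0,0,0],[-1,0.66,-2.7,0,0,0,0],[-1,0.66,-2.7,0,0,0,0],[-1,0.66,-2.7,0,0,0,0],[-1,0.66,-2.7,0,0,0,0],[-1,0.66,-2.7,0,0,0,0],[-1,0,-2.8,0,0,0,0],[-1,0,0,1.3,0,0,0],[-1,0,0,1.3,0,0,0],[-1,0,0,1.2,0,0,0],[-1,0,0,0,0,0,0]]'
python3 -m handwheel '[[0.4,0,0,0,0,0,0],[0.4,0,0,0,0,0,0],[0.4,0,0,0,0,0,0],[0.4,0,0,0,0,0,0],[0.4,0,0,0,0,0,0],[0.4,0,0,0,0,0,0]]'
python3 - <<'E'
from h import *
p=snapshot('scene'); save(p,'s2'); cv2.imwrite('pics/s2c.png',cv2.resize(p['image'][180:440,200:500,::-1],(780,600)[:2] and (690,598)))
for n in ['core','waste_pot','label_roll','pot0']:
    print(n,[(np.round(d['location'],1).tolist(),round(d['conf'],2)) for d in place_of(p,n)[:3]])
E
```

```text
time: 8.97
tool_pos: [455.7, 387.8, 147.3]
tcp_rot: [-179.9, -0.1, -175.0]
ft_force: [0.7, -0.8, 0.1]
finger_gap: 34.6
grip_force: 25.5
time: 9.88
tool_pos: [431.5, 194.9, 106.4]
tcp_rot: [-179.9, -0.3, -175.0]
ft_force: [-0.3, 0.0, -1.3]
finger_gap: 34.7
grip_force: 25.5
time: 10.38
tool_pos: [433.7, 195.8, 109.7]
tcp_rot: [180.0, 0.0, -175.0]
ft_force: [0.2, -0.5, 0.4]
finger_gap: 60.2
grip_force: 0.0
core []
waste_pot [([428.9, 197.9, 3.0], 0.91)]
label_roll [([661.5, -164.4, 4.8], 0.47)]
pot0 [([449.2, 51.8, 81.8], 0.89), ([450.6, 57.5, 34.0], 0.83), ([631.4, -5.3, 42.5], 0.61)]
```

View pics/s2c.png

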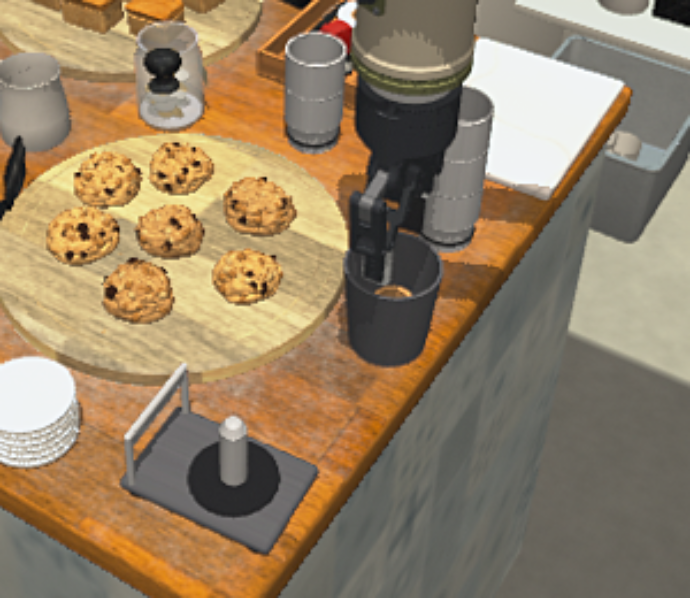

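The core lies in the waste pot (its rim shows at crop (390,292)) and the spindle is bare. Next, the tub.

```bash

python3 -m handwheel '[[0.8,0,0,-3.2,0,0,0],[0.8,0,0,-3.2,0,0,0],[0.8,0,0,-3.2,0,0,0],[0.8,0,0,-3.2,0,0,0],[0.8,0,0,-3.2,0,0,0],[0.8,0,0,0,0,0,0]]'
python3 -m handwheel '[[0.8,0,0,0,0,0,0.1184],[0.8,0,0,0,0,0,0.1184],[0.8,0,0,0,0,0,0.1184],[0.8,0,0,0,0,0,0.1184],[0.8,0,0,0,0,0,0.1184],[0.8,0,0,0,0,0,0.1184],[0.8,0,0,0,0,0,0.1184]]'
python3 -m handwheel '[[0.8,0,0,0,0,0,0.1184],[0.8,0,0,0,0,0,0.1184],[0.8,0,0,0,0,0,0.1184],[0.8,0,0,0,0,0,0.1184],[0.8,0,0,0,0,0,0.1184],[0.8,0,0,0,0,0,0.1184],[0.8,0,0,0,0,0,0.1184],[0.8,0,0,0,0,0,0]]'
python3 -m handwheel '[[0.8,-3.5,0,0,0,0,0],[0.8,-3.5,0,0,0,0,0],[0.8,-3.5,0,0,0,0,0],[0.8,-3.5,0,0,0,0,0],[0.8,-3.5,0,0,0,0,0],[0.8,-3.5,0,0,0,0,0]]'
python3 -m handwheel '[[0.8,-2.2,3.2,0,0,0,0],[0.8,-2.2,3.2,0,0,0,0],[0.8,-2.2,3.2,0,0,0,0],[0.8,-2.2,3.2,0,0,0,0],[0.8,-2.2,3.2,0,0,0,0],[0.8,-2.2,3.2,0,0,0,0],[0.8,-2.2,3.2,0,0,0,0],[0.8,0,0,0,0,0,0]]'
python3 - <<'E'
from h import *
p=snapshot('wrist'); save(p,'w3'); print(sense()['tool_pos'])
for n in ['label_roll','till_roll','stamp','tub','pot0']:
    print(n,[(np.round(d['location'],1).tolist(),round(d['conf'],2)) for d in place_of(p,n)[:2]])
for d in trace(p,'label_roll')[:1]:
    m=d['pixels']; v,u=np.nonzero(m); print(d['conf'],m.sum(),u.min(),u.max(),v.min(),v.max())
E
```

```text
time: 11.13
tool_pos: [436.3, 196.5, 277.1]
tcp_rot: [179.9, 0.6, -175.0]
ft_force: [1.2, 0.0, 0.5]
finger_gap: 77.0
grip_force: 0.0
time: 11.72
tool_pos: [433.4, 195.6, 269.0]
tcp_rot: [-180.0, -0.0, 137.1]
ft_force: [0.4, 0.3, 0.1]
finger_gap: 76.7
grip_force: 0.0
time: 12.38
tool_pos: [433.4, 195.5, 269.0]
tcp_rot: [-180.0, 0.0, 89.7]
ft_force: [0.4, 0.6, 0.5]
finger_gap: 76.7
grip_force: 0.0
time: 12.88
tool_pos: [433.1, -15.9, 269.3]
tcp_rot: [180.0, 0.0, 90.3]
ft_force: [0.2, 0.4, 0.4]
finger_gap: 77.0
grip_force: 0.0
time: 13.55
tool_pos: [660.2, -172.3, 262.9]
tcp_rot: [-179.7, -0.1, 90.1]
ft_force: [0.4, -0.3, -1.9]
finger_gap: 76.6
grip_force: 0.0
[ 658.37757059 -170.42144644  264.10663226]
label_roll [([657.7, -161.2, 3.1], 0.94)]
till_roll [([661.1, -225.9, 6.3], 0.84)]
stamp [([659.1, -107.6, 4.9], 0.65)]
tub [([722.5, -159.1, 5.6], 0.74), ([667.2, -164.2, 1.4], 0.72)]
pot0 []
0.74 3809 288 358 155 229
```

View pics/w3.png

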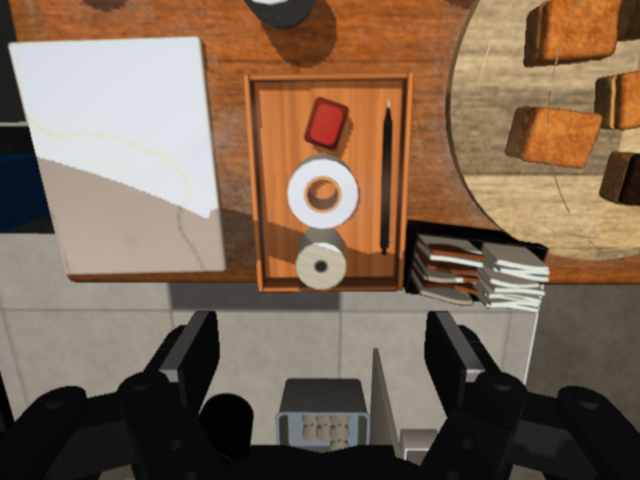

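The wrist view shows the label roll's top ring centred at about (323,193), the till roll at (321,267), the stamp at (327,123) and the pen at u≈387.

```bash
python3 - <<'E'
from h import *
p=snapshot('wrist'); s=sense(); print(s['tool_pos'],s['tcp_rot'])
g=cv2.cvtColor(p['image'],cv2.COLOR_RGB2HSV); m=((g[...,2]>185)&(g[...,1]<40)).astype(np.uint8); m[:,:270]=0;m[:,380:]=0;m[:140]=0;m[240:]=0
c=max(cv2.findContours(m,0,1)[0],key=cv2.contourArea); e=cv2.fitEllipse(c); print(e)
print(at_z(p,*e[0],50).round(1), [at_z(p,u,v,12).round() for u,v in [(40,40),(202,38),(225,270)]])
print('pen',at_z(p,388,250,14).round(),'walls',at_z(p,247,190,32).round(),at_z(p,409,190,32).round())
E
```

```text
[ 657.16253778 -167.69019113  271.18728259] [1.79864654e+02 4.13615014e-02 9.00843336e+01]
((324.6383972167969, 197.1282196044922), (65.76519012451172, 67.01171112060547), 86.35667419433594)
[ 660.8 -162.8   50. ] [array([416., -34.,  12.]), array([555., -32.,  12.]), array([ 560., -247.,   12.])]
pen [ 725. -224.   14.] walls [ 590. -160.   32.] [ 738. -160.   32.]
```

```bash

python3 -m handwheel '[[0.8,0.45,0.33,2.5,0,0,0],[0.8,0,0,2.5,0,0,0],[0.8,0,0,2.5,0,0,0],[0.8,0,0,2.5,0,0,0],[0.8,0,0,2.5,0,0,0],[0.8,0,0,2.5,0,0,0],[0.8,0,0,1,0,0,0],[0.8,0,0,0,0,0,0],[0.8,0,0,0,0,0,0],[0.8,0,0,0,0,0,0]]' 40
python3 - <<'E'
from h import *
p=snapshot('wrist'); s=sense(); print(s['tool_pos'],s['tcp_rot']); save(p,'w4')
for n in ['label_roll','till_roll','stamp']:
    print(n,[(np.round(d['location'],1).tolist(),round(d['conf'],2)) for d in place_of(p,n)[:2]])
E
```

```text
time: 14.78
tool_pos: [662.0, -164.2, 112.1]
tcp_rot: [179.8, 0.1, 90.0]
ft_force: [1.1, -0.1, 0.8]
finger_gap: 77.0
grip_force: 0.0
[ 662.2625931  -164.31957839  112.34012797] [1.79770591e+02 7.47574908e-02 9.00113078e+01]
label_roll [([657.4, -163.9, 4.7], 0.66)]
till_roll [([661.2, -222.5, 9.4], 0.63)]
stamp [([659.5, -106.9, 3.6], 0.62)]
```

```bash

python3 -m handwheel '[[0.8,0.1,-0.1,2,0,0,0],[0.8,0,0,2,0,0,0],[0.8,0,0,2,0,0,0],[0.8,0,0,1.6,0,0,0],[0.8,0,0,0,0,0,0],[0.8,0,0,0,0,0,0]]'
python3 -m handwheel '[[-1,0,0,0,0,0,0],[-1,0,0,0,0,0,0],[-1,0,0,0,0,0,0],[-1,0,0,0,0,0,0],[-1,0,0,0,0,0,0],[-1,0,0,0,0,0,0],[-1,0,0,0,0,0,0],[-1,0,0,0,0,0,0]]'
```

```text
time: 15.48
tool_pos: [659.1, -162.8, 32.7]
tcp_rot: [-179.9, -0.0, 90.0]
ft_force: [0.6, 1.2, 0.3]
finger_gap: 76.7
grip_force: 0.0
time: 16.15
tool_pos: [661.5, -163.4, 35.5]
tcp_rot: [179.8, 0.1, 90.0]
ft_force: [2.1, -0.8, 7.3]
finger_gap: 61.2
grip_force: 43.8
```

```bash

python3 -m handwheel '[[-1,0,0,-1.5,0,0,0],[-1,0,0,-2,0,0,0],[-1,0,0,-2.5,0,0,0],[-1,0,0,-3,0,0,0],[-1,0,0,-3,0,0,0],[-1,0,0,-3,0,0,0],[-1,0,0,-3,0,0,0],[-1,0,0,-3,0,0,0],[-1,0,0,-2.5,0,0,0],[-1,0,0,0,0,0,0]]'
python3 -m handwheel '[[-1,2.2,-3.4,0,0,0,0],[-1,2.2,-3.4,0,0,0,0],[-1,2.2,-3.4,0,0,0,0],[-1,2.2,-3.4,0,0,0,0],[-1,2.2,-3.4,0,0,0,0],[-1,2.2,-3.4,0,0,0,0],[-1,2.2,-3.4,0,0,0,0],[-1,0,0,0,0,0,0]]'
python3 -m handwheel '[[-1,3.3,0,0,0,0,0],[-1,3.3,0,0,0,0,0],[-1,3.3,0,0,0,0,0],[-1,3.3,0,0,0,0,0],[-1,3.3,0,0,0,0,0],[-1,3.3,0,0,0,0,0],[-1,3.3,0,0,0,0,0],[-1,3.3,0,0,0,0,0],[-1,3.3,0,0,0,0,0],[-1,3.3,0,0,0,0,0],[-1,3.3,0,0,0,0,0],[-1,3.3,0,0,0,0,0]]'
python3 -m handwheel '[[-1,0,0,0,0,0,-0.1184],[-1,0,0,0,0,0,-0.1184],[-1,0,0,0,0,0,-0.1184],[-1,0,0,0,0,0,-0.1184],[-1,0,0,0,0,0,-0.1184],[-1,0,0,0,0,0,-0.1184],[-1,0,0,0,0,0,-0.1184]]'
python3 -m handwheel '[[-1,0,0,0,0,0,-0.1184],[-1,0,0,0,0,0,-0.1184],[-1,0,0,0,0,0,-0.1184],[-1,0,0,0,0,0,-0.1184],[-1,0,0,0,0,0,-0.1184],[-1,0,0,0,0,0,-0.1184],[-1,0,0,0,0,0,-0.1184],[-1,0,0,0,0,0,0],[-1,0,0,0,0,0,0],[-1,0,0,0,0,0,0],[-1,0,0,0,0,0,0]]'
python3 - <<'E'
from h import *
p=snapshot('wrist'); s=sense(); print(s['tool_pos'],s['tcp_rot']); save(p,'w5')
for n in ['label_roll','spindle_top','spindle_foot']:
    print(n,[(np.round(d['location'],1).tolist(),round(d['conf'],2)) for d in place_of(p,n)[:2]])
E
```

```text
time: 16.98
tool_pos: [661.6, -163.6, 276.9]
tcp_rot: [179.5, 0.2, 90.0]
ft_force: [0.7, -0.2, 0.6]
finger_gap: 61.1
grip_force: 44.3
time: 17.65
tool_pos: [415.7, -5.8, 266.7]
tcp_rot: [-179.8, -0.1, 90.1]
ft_force: [0.9, 0.2, -1.8]
finger_gap: 60.9
grip_force: 44.4
time: 18.65
tool_pos: [420.8, 388.3, 267.6]
tcp_rot: [-179.9, 0.1, 90.0]
ft_force: [0.9, -0.5, -0.1]
finger_gap: 61.0
grip_force: 44.4
time: 19.23
tool_pos: [421.1, 386.6, 267.5]
tcp_rot: [-179.9, -0.0, 137.8]
ft_force: [-0.2, 0.9, -2.0]
finger_gap: 60.6
grip_force: 44.4
time: 20.15
tool_pos: [421.6, 386.9, 268.1]
tcp_rot: [-180.0, -0.0, -175.2]
ft_force: [1.1, -0.3, -1.8]
finger_gap: 61.1
grip_force: 44.4
[421.68189482 386.97960519 268.17052041] [-1.79989680e+02 -1.46800724e-02 -1.75154233e+02]
label_roll [([417.9, 387.1, 235.2], 0.83)]
spindle_top [([453.8, 389.7, 79.1], 0.81)]
spindle_foot [([455.2, 389.9, 15.7], 0.7), ([420.3, 388.9, 233.7], 0.2)]
```

View pics/w5.png

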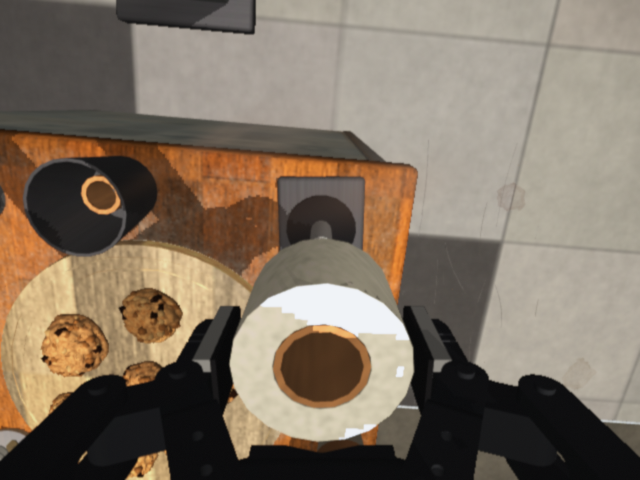

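The wrist view shows the roll square in the fingers with its bore at (322,366). The spindle tip is at about (320,227), and the core is in the waste pot.

```bash
python3 - <<'E'
from h import *
p=snapshot('wrist'); s=sense(); T=s['tool_pos']; zt=T[2]+14.5
im=p['image']; 
def circ(c0,r,z,n=40): return np.array([px(p,[c0[0]+r*np.cos(a),c0[1]+r*np.sin(a),z]) for a in np.linspace(0,2*np.pi,n)])
hsv=cv2.cvtColor(im,cv2.COLOR_RGB2HSV)
# bore: brown region inside ring
b=((hsv[...,1]>70)&(hsv[...,0]<25)).astype(np.uint8); b[:310]=0;b[420:]=0;b[:,:262]=0;b[:,385:]=0
c=max(cv2.findContours(b,0,1)[0],key=cv2.contourArea); x,y,w,h=cv2.boundingRect(c); print('bore box',x,y,w,h)
def fit(box,r,z,c0):
    from scipy.optimize import least_squares
    def f(q):
        k=circ(q,r,z); return [k[:,0].min()-box[0],k[:,0].max()-box[0]-box[2],k[:,1].min()-box[1],k[:,1].max()-box[1]-box[3]]
    o=least_squares(f,c0); return o.x.round(1),np.round(o.fun,1)
print('roll by bore r13.5',fit((x,y,w,h),13.5,zt,T[:2]),'r15',fit((x,y,w,h),15.3,zt,T[:2]))
print('by outer',fit((231,284,182,157),30,zt,T[:2]),T)
# disc : dark circle left/right/top edges
g=cv2.cvtColor(im,cv2.COLOR_RGB2GRAY)
print('col',g[228,275:370].tolist()); print('row', g[185:250,321].tolist())
k=circ((455.5,389),34,16); print(k.min(0),k.max(0)); print('tip',px(p,[455.5,389,77]))
cv2.imwrite('pics/w5c.png',cv2.resize(im[160:260,260:390,::-1],None,fx=6,fy=6,interpolation=2))
E
```

```text
bore box 273 325 99 83
roll by bore r13.5 (array([422. , 387.7]), array([ 7.6, -7.6,  5. , -6.3])) r15 (array([422.4, 387.7]), array([ 2. , -2. ,  0.8, -1.1]))
by outer (array([422.7, 387.6]), array([-2.3,  2.3, -0.8,  1.5])) [421.74768921 387.07100891 268.30296398]
col [89, 83, 75, 61, 53, 55, 58, 60, 60, 60, 56, 43, 33, 31, 31, 31, 32, 32, 31, 32, 32, 32, 32, 32, 31, 31, 32, 31, 32, 32, 32, 32, 32, 32, 32, 40, 57, 66, 68, 70, 69, 71, 73, 74, 76, 78, 81, 82, 84, 85, 86, 88, 88, 87, 85, 73, 49, 41, 38, 38, 39, 38, 39, 38, 38, 38, 38, 38, 37, 37, 38, 37, 38, 38, 38, 37, 37, 37, 38, 44, 67, 94, 101, 100, 98, 94, 87, 87, 111, 132, 140, 138, 132, 125, 119]
row [103, 103, 104, 102, 103, 103, 102, 103, 101, 88, 62, 48, 45, 45, 45, 46, 46, 47, 46, 46, 46, 46, 46, 47, 47, 47, 46, 45, 45, 44, 45, 44, 44, 44, 49, 62, 75, 79, 80, 80, 80, 80, 80, 81, 81, 80, 81, 81, 82, 86, 104, 133, 143, 131, 118, 115, 113, 112, 112, 116, 118, 119, 118, 117, 116]
[285.28991884 194.49335214] [355.12542576 261.51061076]
tip [319.99720652 250.02702942]
```

View pics/w5c.png

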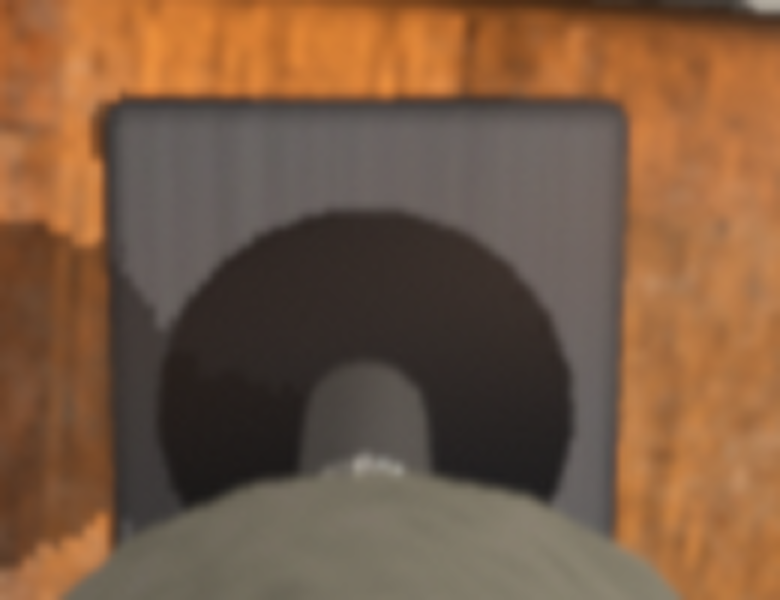

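```bash

python3 -m handwheel '[[-1,-1.1,-0.03,0,0,0,0],[-1,-1.1,-0.03,0,0,0,0],[-1,-1.1,-0.02,2,0,0,0],[-1,0,0,2.5,0,0,0],[-1,0,0,2.5,0,0,0],[-1,0,0,2.5,0,0,0],[-1,0,0,2.5,0,0,0],[-1,0,0,2.5,0,0,0],[-1,0,0,0,0,0,0],[-1,0,0,0,0,0,0],[-1,0,0,0,0,0,0],[-1,0,0,0,0,0,0]]'
python3 - <<'E'
from h import *
p=snapshot('wrist'); s=sense(); T=s['tool_pos']; print(T,s['tcp_rot']); save(p,'w6'); print(px(p,[T[0],T[1],T[2]+14.5]),px(p,[455.5,389.7,77]))
q=snapshot('side')
for P in (p,q):
  for n in ['label_roll','spindle_top']:
    print(n,[(np.round(d['location'],1).tolist(),round(d['conf'],2)) for d in place_of(P,n)[:2]])
im=p['image']; cv2.imwrite('pics/w6c.png',im[:,:,::-1])
E
```

```text
time: 21.4
tool_pos: [456.3, 390.1, 125.9]
tcp_rot: [179.9, 0.2, -175.0]
ft_force: [-0.3, -0.1, -1.9]
finger_gap: 61.1
grip_force: 44.5
[456.22913009 390.07646679 125.89013381] [ 179.88491271    0.19670934 -175.03363192]
[320.86703337 365.96613179] [320.14221997 282.07345204]
label_roll [([453.0, 394.1, 92.6], 0.8)]
spindle_top []
label_roll [([453.8, 389.8, 94.9], 0.68)]
spindle_top [([453.1, 387.7, 73.1], 0.67), ([481.1, -144.5, 4.2], 0.44)]
```

View pics/w6c.png

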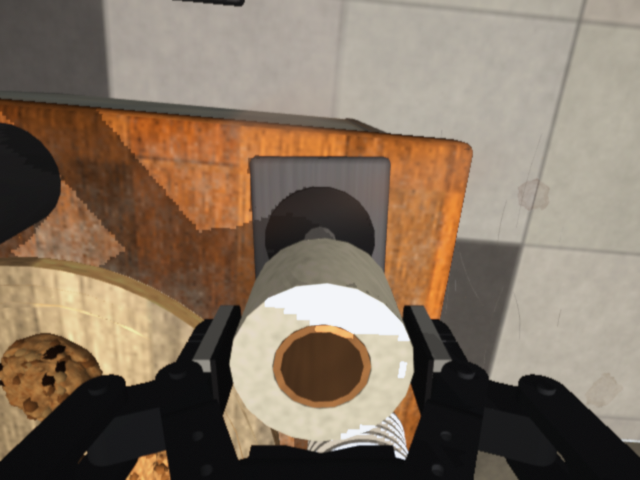

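The wrist view shows the disc spanning u≈265–376 with its top at v≈187, directly under the roll. I'll refine the offset once more.

```bash
python3 - <<'E'
from h import *
from scipy.optimize import least_squares
p=snapshot('wrist'); s=sense(); T=s['tool_pos']; im=p['image']; g=cv2.cvtColor(im,cv2.COLOR_RGB2GRAY)
def circ(c0,r,z): return np.array([px(p,[c0[0]+r*np.cos(a),c0[1]+r*np.sin(a),z]) for a in np.linspace(0,2*np.pi,200)])
m=(g<50).astype(np.uint8); m[:180]=0; m[245:]=0; m[:,:255]=0; m[:,385:]=0
ys,xs=np.nonzero(m); print('disc box',xs.min(),xs.max(),ys.min())
f=lambda q:(lambda k:[k[:,0].min()-xs.min()+.5,k[:,0].max()-xs.max()-.5,k[:,1].min()-ys.min()+.5])(circ(q,34,16))
o=least_squares(f,[455,389]); print('disc',o.x.round(1),o.fun.round(1))
box=(273,325,99,83); f2=lambda q:(lambda k:[k[:,0].min()-box[0],k[:,0].max()-box[0]-box[2],k[:,1].min()-box[1],k[:,1].max()-box[1]-box[3]])(circ(q,15.3,T[2]+14.5))
print('roll',least_squares(f2,[455,389]).x.round(1),T.round(1))
E
```

```text
disc box 265 374 191
disc [456.6 388.7] [-0.8  0.8  0.1]
roll [455.8 390.1] [454.9 389.3 123.9]
```

```bash

python3 -m handwheel '[[-1,-0.06,-0.1,0,0,0,0],[-1,0,0,0.7,0,0,0],[-1,0,0,0.7,0,0,0],[-1,0,0,0.7,0,0,0],[-1,0,0,0.7,0,0,0],[-1,0,0,0.7,0,0,0],[-1,0,0,0,0,0,0],[-1,0,0,0,0,0,0]]'
```

```text
time: 22.42
tool_pos: [454.8, 387.8, 87.2]
tcp_rot: [-179.9, -0.1, -175.0]
ft_force: [0.6, 0.5, -0.4]
finger_gap: 61.3
grip_force: 44.4
```

```bash

python3 -m handwheel '[[-1,0,0,0.6,0,0,0],[-1,0,0,0.6,0,0,0],[-1,0,0,0.6,0,0,0],[-1,0,0,0.6,0,0,0],[-1,0,0,0.6,0,0,0],[-1,0,0,0.5,0,0,0],[-1,0,0,0.3,0,0,0],[-1,0,0,0,0,0,0],[-1,0,0,0,0,0,0],[-1,0,0,0,0,0,0]]'
```

```text
time: 23.25
tool_pos: [455.6, 388.4, 50.6]
tcp_rot: [180.0, 0.0, -175.0]
ft_force: [0.1, -0.2, -0.8]
finger_gap: 61.1
grip_force: 44.4
```

```bash

python3 -m handwheel '[[-1,0,0,0.2,0,0,0],[-1,0,0,0.15,0,0,0],[-1,0,0,0,0,0,0],[-1,0,0,0,0,0,0]]'
python3 -m handwheel '[[0.75,0,0,0,0,0,0],[0.75,0,0,0,0,0,0],[0.75,0,0,0,0,0,0],[0.75,0,0,0,0,0,0],[0.75,0,0,0,0,0,0],[0.75,0,0,-1.5,0,0,0],[0.75,0,0,-2.5,0,0,0],[0.75,0,0,-3,0,0,0],[0.75,0,0,-3,0,0,0],[0.75,0,0,-3,0,0,0],[0.75,0,0,-3,0,0,0],[0.75,0,0,0,0,0,0]]'
python3 -m handwheel '[[0.75,2,0,-3,0,0,0],[0.75,2,0,-3,0,0,0],[0.75,0,0,-2,0,0,0],[0.75,0,0,0,0,0,0],[0.75,0,0,0,0,0,0],[0.75,0,0,0,0,0,0]]'
python3 - <<'E'
from h import *
p=snapshot('wrist'); save(p,'w7'); q=snapshot('scene')
for P in (p,q):
  for n in ['label_roll','spindle_foot','spindle_top','core','waste_pot']:
    print(n,[(np.round(d['location'],1).tolist(),round(d['conf'],2)) for d in place_of(P,n)[:2]])
b=np.hstack([cv2.resize(p['image'],None,fx=.625,fy=.625)[:, :],cv2.resize(q['image'][340:440,240:350],(330,300))]); cv2.imwrite('pics/c7.png',b[:,:,::-1])
E
```

```text
time: 23.58
tool_pos: [455.5, 388.3, 47.0]
tcp_rot: [180.0, 0.0, -175.0]
ft_force: [-0.2, -0.0, -1.4]
finger_gap: 61.4
grip_force: 44.5
time: 24.58
tool_pos: [458.2, 390.3, 215.1]
tcp_rot: [179.7, 0.6, -175.0]
ft_force: [0.4, -0.3, 1.9]
finger_gap: 74.9
grip_force: 0.0
time: 25.08
tool_pos: [415.5, 384.6, 286.0]
tcp_rot: [-180.0, -0.0, -175.0]
ft_force: [0.6, -0.4, -0.0]
finger_gap: 74.9
grip_force: 0.0
label_roll [([456.1, 389.6, 14.5], 0.62)]
spindle_foot [([455.3, 387.1, 14.9], 0.69)]
spindle_top [([456.4, 388.7, 78.8], 0.87)]
core [([430.3, 198.0, 3.2], 0.7)]
waste_pot [([433.1, 196.1, -4.2], 0.86)]
label_roll [([454.3, 387.7, 16.2], 0.86)]
spindle_foot [([455.1, 386.7, 19.1], 0.89)]
spindle_top [([455.7, 389.5, 76.8], 0.58)]
core [([454.7, 388.7, 3.0], 0.18)]
waste_pot [([429.6, 197.1, 3.6], 0.8)]
```

View pics/c7.png

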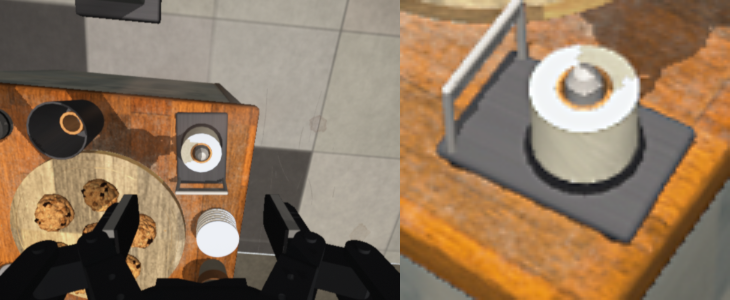

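The label roll is home on the disc with the spindle through its bore. Now stack 1.

```bash

python3 -m handwheel '[[0.8,0,0,0,0,0,0.1184],[0.8,0,0,0,0,0,0.1184],[0.8,0,0,0,0,0,0.1184],[0.8,0,0,0,0,0,0.1184],[0.8,0,0,0,0,0,0.1184],[0.8,0,0,0,0,0,0.1184],[0.8,0,0,0,0,0,0.1184]]'
python3 -m handwheel '[[0.8,0,0,0,0,0,0.1184],[0.8,0,0,0,0,0,0.1184],[0.8,0,0,0,0,0,0.1184],[0.8,0,0,0,0,0,0.1184],[0.8,0,0,0,0,0,0.1184],[0.8,0,0,0,0,0,0.1184],[0.8,0,0,0,0,0,0.1184],[0.8,0,0,0,0,0,0]]'
python3 -m handwheel '[[0.8,-3.3,0.35,0,0,0,0],[0.8,-3.3,0.35,0,0,0,0],[0.8,-3.3,0.35,0,0,0,0],[0.8,-3.3,0.35,0,0,0,0],[0.8,-3.3,0.35,0,0,0,0],[0.8,-3.3,0.35,0,0,0,0],[0.8,-3.3,0.35,0,0,0,0],[0.8,-3.3,0.35,0,0,0,0],[0.8,-3.3,0.35,0,0,0,0],[0.8,-3.3,0.35,0,0,0,0],[0.8,0,0,0,0,0,0],[0.8,0,0,0,0,0,0]]'
python3 -m handwheel '[[0.8,0,0,0,0,0,0],[0.8,0,0,0,0,0,0]]'
cat >> h.py <<'E'
from scipy.optimize import least_squares
def circ(p,c0,r,z): return np.array([px(p,[c0[0]+r*np.cos(a),c0[1]+r*np.sin(a),z]) for a in np.linspace(0,2*np.pi,120)])
E
python3 - <<'E'
from h import *
p=snapshot('wrist'); save(p,'w8'); print(sense()['tool_pos'])
for n in ['pot0','pot2']:
    print(n,[(np.round(d['location'],1).tolist(),round(d['conf'],2)) for d in place_of(p,n)[:4]])
for c,z in [((450.5,53),148),((629,-4),108)]:
    k=circ(p,c,29,z); print(z,k.min(0).round(),k.max(0).round())
E
```

```text
time: 26.27
tool_pos: [415.6, 384.8, 286.9]
tcp_rot: [180.0, -0.0, 137.2]
ft_force: [0.3, 0.2, 0.3]
finger_gap: 76.5
grip_force: 0.0
time: 26.93
tool_pos: [415.6, 384.8, 286.9]
tcp_rot: [180.0, -0.0, 89.7]
ft_force: [-0.8, -1.1, 0.7]
finger_gap: 76.8
grip_force: 0.0
time: 27.93
tool_pos: [450.7, 53.2, 287.0]
tcp_rot: [180.0, -0.0, 90.0]
ft_force: [1.3, 0.6, -0.3]
finger_gap: 77.0
grip_force: 0.0
time: 28.1
tool_pos: [450.5, 55.7, 286.8]
tcp_rot: [-180.0, -0.0, 90.1]
ft_force: [-0.1, 0.4, -0.8]
finger_gap: 77.2
grip_force: 0.0
[450.45483983  55.81604759 286.81534642]
pot0 [([630.2, -2.1, 3.7], 0.98), ([448.7, 51.0, 79.4], 0.95), ([628.7, -8.4, 38.1], 0.85)]
pot2 [([630.2, -2.1, 3.7], 0.98), ([448.7, 51.0, 79.4], 0.95), ([628.7, -8.4, 38.1], 0.85)]
148 [278. 192.] [363. 273.]
108 [503. 253.] [574. 318.]
```

View pics/w8.png

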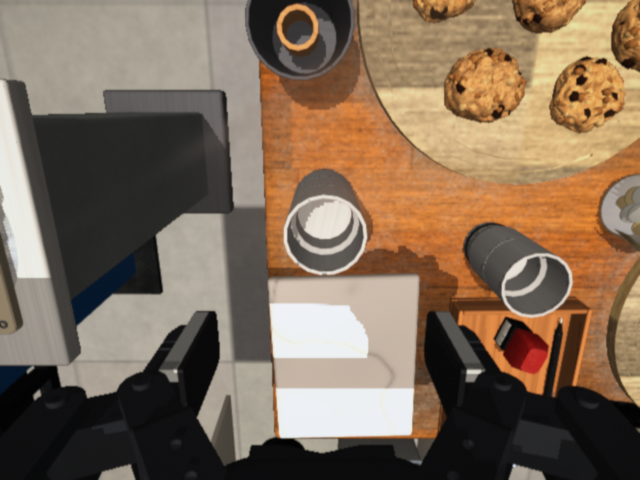

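The top pot's rim spans u 284–367, v 192–275, giving a centre of about (453,52); stack 2's rim gives (627.5,-1.5).

```bash

python3 -m handwheel '[[0.8,-0.37,0.22,2.5,0,0,0],[0.8,0,0,2.5,0,0,0],[0.8,0,0,2.5,0,0,0],[0.8,0,0,2,0,0,0],[0.8,0,0,2,0,0,0],[0.8,0,0,1.5,0,0,0],[0.8,0,0,1.5,0,0,0],[0.8,0,0,1,0,0,0],[0.8,0,0,0,0,0,0],[0.8,0,0,0,0,0,0],[0.8,0,0,0,0,0,0]]' 50
python3 -m handwheel '[[-1,0,0,0,0,0,0],[-1,0,0,0,0,0,0],[-1,0,0,0,0,0,0],[-1,0,0,0,0,0,0],[-1,0,0,0,0,0,0],[-1,0,0,0,0,0,0],[-1,0,0,0,0,0,0],[-1,0,0,0,0,0,0]]'
```

```text
time: 29.17
tool_pos: [453.4, 51.3, 132.8]
tcp_rot: [179.9, -0.0, 90.0]
ft_force: [0.8, 1.0, -0.8]
finger_gap: 76.9
grip_force: 0.0
time: 29.83
tool_pos: [453.5, 51.0, 133.1]
tcp_rot: [179.9, -0.0, 90.0]
ft_force: [-1.2, 0.6, 6.2]
finger_gap: 57.5
grip_force: 52.3
```

Gripped at 57.5 mm. Lift slowly.

```bash

python3 -m handwheel '[[-1,0,0,-0.4,0,0,0],[-1,0,0,-0.4,0,0,0],[-1,0,0,-0.4,0,0,0],[-1,0,0,-0.4,0,0,0],[-1,0,0,-0.4,0,0,0],[-1,0,0,-0.5,0,0,0],[-1,0,0,-0.5,0,0,0],[-1,0,0,-0.6,0,0,0],[-1,0,0,-0.6,0,0,0],[-1,0,0,-1,0,0,0],[-1,0,0,-1,0,0,0],[-1,0,0,-1,0,0,0]]'
python3 - <<'E'
from h import *
p=snapshot('side'); q=snapshot('scene')
print([(np.round(d['location'],1).tolist(),round(d['conf'],2)) for d in place_of(p,'pot0')])
b=np.hstack([cv2.resize(p['image'][140:300,180:360],(450,400)),cv2.resize(q['image'][190:310,340:430],(300,400))]); cv2.imwrite('pics/c9.png',b[:,:,::-1])
E
```

```text
time: 30.83
tool_pos: [452.9, 51.0, 205.1]
tcp_rot: [180.0, -0.0, 90.0]
ft_force: [-0.2, 0.3, -3.7]
finger_gap: 57.6
grip_force: 54.2
[([451.5, 51.6, 33.2], 0.82), ([630.6, -4.3, 35.7], 0.78), ([629.9, -0.2, -4.0], 0.72), ([443.8, 50.9, 145.3], 0.67), ([452.7, 54.4, -0.2], 0.64)]
```

View pics/c9.png

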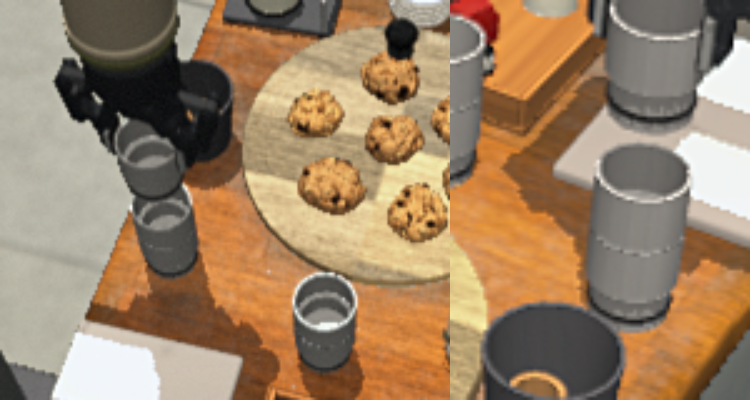

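One pot lifted cleanly and the stack below stays nested. Carry it to the far-left spot on the board.

```bash

python3 -m handwheel '[[-1,-3,-0.22,0,0,0,0],[-1,-3,-0.22,0,0,0,0],[-1,-3,-0.22,0,0,0,0],[-1,-3,-0.22,0,0,0,0],[-1,-3,-0.22,0,0,0,0],[-1,-3,-0.22,0,0,0,0],[-1,-3,-0.22,0,0,0,0],[-1,-3,-0.22,0,0,0,0],[-1,-3,-0.22,0,0,0,0],[-1,0,0,0,0,0,0]]'
python3 -m handwheel '[[-1,0,0,2,0,0,0],[-1,0,0,2,0,0,0],[-1,0,0,2,0,0,0],[-1,0,0,2,0,0,0],[-1,0,0,2,0,0,0],[-1,0,0,1.5,0,0,0],[-1,0,0,1,0,0,0],[-1,0,0,0.6,0,0,0],[-1,0,0,0,0,0,0],[-1,0,0,0,0,0,0],[-1,0,0,0,0,0,0]]'
```

```text
time: 31.82
tool_pos: [431.9, -223.4, 203.3]
tcp_rot: [-180.0, 0.1, 89.8]
ft_force: [1.4, -0.2, -2.7]
finger_gap: 57.6
grip_force: 54.4
time: 32.73
tool_pos: [433.7, -219.4, 73.9]
tcp_rot: [179.9, 0.1, 90.0]
ft_force: [-0.5, -0.9, -3.8]
finger_gap: 57.5
grip_force: 54.4
```

```bash

python3 -m handwheel '[[-1,0,0,0.4,0,0,0],[-1,0,0,0.3,0,0,0],[-1,0,0,0.15,0,0,0],[-1,0,0,0,0,0,0],[-1,0,0,0,0,0,0]]'
python3 -m handwheel '[[0.7,0,0,0,0,0,0],[0.7,0,0,0,0,0,0],[0.7,0,0,0,0,0,0],[0.7,0,0,0,0,0,0],[0.7,0,0,-1,0,0,0],[0.7,0,0,-2,0,0,0],[0.7,0,0,-3,0,0,0],[0.7,0,0,-3,0,0,0],[0.7,0,0,-3,0,0,0],[0.7,0,0,-2,0,0,0]]'
python3 -m handwheel '[[0.8,3,0.22,0,0,0,0],[0.8,3,0.22,0,0,0,0],[0.8,3,0.22,0,0,0,0],[0.8,3,0.22,0,0,0,0],[0.8,3,0.22,0,0,0,0],[0.8,3,0.22,0,0,0,0],[0.8,3,0.22,0,0,0,0],[0.8,3,0.22,0,0,0,0],[0.8,3,0.22,0,0,0,0],[0.8,0,0,0,0,0,0],[0.8,0,0,0,0,0,0],[0.8,0,0,0,0,0,0]]'
python3 - <<'E'
from h import *
p=snapshot('wrist'); print(sense()['tool_pos']); q=snapshot('side')
for P in (p,q): print([(np.round(d['location'],1).tolist(),round(d['conf'],2)) for d in place_of(P,'pot0')])
E
```

```text
time: 33.15
tool_pos: [433.8, -219.7, 66.6]
tcp_rot: [179.9, 0.1, 90.0]
ft_force: [-7.2, 4.1, 16.5]
finger_gap: 57.5
grip_force: 56.1
time: 33.98
tool_pos: [433.7, -219.5, 208.3]
tcp_rot: [179.8, 0.1, 90.0]
ft_force: [0.2, -0.5, -0.1]
finger_gap: 72.4
grip_force: 0.0
time: 34.98
tool_pos: [452.7, 50.8, 204.7]
tcp_rot: [180.0, 0.0, 90.0]
ft_force: [-0.4, -0.2, -0.3]
finger_gap: 76.8
grip_force: 0.0
[452.76033113  50.32171028 204.58068952]
[([626.2, -2.8, 35.3], 0.74), ([629.3, -2.9, 2.8], 0.71), ([453.8, 49.0, 41.3], 0.6)]
[([429.8, -218.6, 13.8], 0.85), ([630.6, -2.3, 41.2], 0.85), ([629.6, -1.3, -0.6], 0.81), ([453.2, 51.4, 34.0], 0.78), ([453.1, 55.0, 0.2], 0.73)]
```

```bash

python3 -m handwheel '[[0.8,0,0,2.5,0,0,0],[0.8,0,0,2.5,0,0,0],[0.8,0,0,2,0,0,0],[0.8,0,0,1.5,0,0,0],[0.8,0,0,1.5,0,0,0],[0.8,0,0,1.2,0,0,0],[0.8,0,0,0,0,0,0],[0.8,0,0,0,0,0,0],[0.8,0,0,0,0,0,0]]'
python3 -m handwheel '[[-1,0,0,0,0,0,0],[-1,0,0,0,0,0,0],[-1,0,0,0,0,0,0],[-1,0,0,0,0,0,0],[-1,0,0,0,0,0,0],[-1,0,0,0,0,0,0],[-1,0,0,0,0,0,0],[-1,0,0,0,0,0,0]]'
python3 -m handwheel '[[-1,0,0,-0.4,0,0,0],[-1,0,0,-0.4,0,0,0],[-1,0,0,-0.4,0,0,0],[-1,0,0,-0.4,0,0,0],[-1,0,0,-0.4,0,0,0],[-1,0,0,-0.5,0,0,0],[-1,0,0,-0.5,0,0,0],[-1,0,0,-0.6,0,0,0],[-1,0,0,-1,0,0,0],[-1,0,0,-1.5,0,0,0],[-1,0,0,-2,0,0,0],[-1,0,0,-2,0,0,0]]'
python3 - <<'E'
from h import *
q=snapshot('side'); print(sense()['tool_pos'])
for P in (q,): print([(np.round(d['location'],1).tolist(),round(d['conf'],2)) for d in place_of(P,'pot0')])
E
```

```text
time: 35.93
tool_pos: [453.3, 50.6, 93.1]
tcp_rot: [180.0, 0.0, 90.0]
ft_force: [0.6, 0.1, -0.2]
finger_gap: 76.7
grip_force: 0.0
time: 36.6
tool_pos: [453.5, 51.0, 93.7]
tcp_rot: [179.9, 0.0, 90.0]
ft_force: [-1.7, -0.6, 5.2]
finger_gap: 57.8
grip_force: 52.2
time: 37.6
tool_pos: [452.3, 51.0, 194.4]
tcp_rot: [-180.0, -0.0, 90.0]
ft_force: [0.2, -0.1, -2.7]
finger_gap: 57.8
grip_force: 54.3
[454.79124724  51.06133981 199.4196346 ]
[([628.4, -3.4, 40.7], 0.78), ([456.6, 54.0, 0.7], 0.77), ([451.7, 54.1, 133.7], 0.75), ([629.8, -1.8, -2.6], 0.66), ([425.4, -218.8, 11.7], 0.65)]
```

```bash

python3 -m handwheel '[[-1,-2.96,0.84,0,0,0,0],[-1,-2.96,0.84,0,0,0,0],[-1,-2.96,0.84,0,0,0,0],[-1,-2.96,0.84,0,0,0,0],[-1,-2.96,0.84,0,0,0,0],[-1,-2.96,0.84,0,0,0,0],[-1,-2.96,0.84,0,0,0,0],[-1,-2.96,0.84,0,0,0,0],[-1,-2.96,0.84,0,0,0,0],[-1,0,0,0,0,0,0]]'
python3 -m handwheel '[[-1,0,0,2,0,0,0],[-1,0,0,2,0,0,0],[-1,0,0,2,0,0,0],[-1,0,0,2,0,0,0],[-1,0,0,1.5,0,0,0],[-1,0,0,1.2,0,0,0],[-1,0,0,0.8,0,0,0],[-1,0,0,0.4,0,0,0],[-1,0,0,0.2,0,0,0],[-1,0,0,0,0,0,0],[-1,0,0,0,0,0,0],[-1,0,0,0,0,0,0]]'
```

```text
time: 38.53
tool_pos: [528.5, -220.3, 192.2]
tcp_rot: [-180.0, 0.1, 89.8]
ft_force: [-0.2, 1.6, -3.5]
finger_gap: 57.7
grip_force: 54.8
time: 39.53
tool_pos: [529.1, -215.7, 73.4]
tcp_rot: [179.9, 0.0, 90.0]
ft_force: [0.5, -0.0, -3.1]
finger_gap: 57.8
grip_force: 54.8
```

```bash

python3 -m handwheel '[[-1,0,0,0.3,0,0,0],[-1,0,0,0.2,0,0,0],[-1,0,0,0.1,0,0,0],[-1,0,0,0,0,0,0],[-1,0,0,0,0,0,0]]'
python3 -m handwheel '[[0.7,0,0,0,0,0,0],[0.7,0,0,0,0,0,0],[0.7,0,0,0,0,0,0],[0.7,0,0,0,0,0,0],[0.7,0,0,-1,0,0,0],[0.7,0,0,-2,0,0,0],[0.7,0,0,-3,0,0,0],[0.7,0,0,-3,0,0,0],[0.7,0,0,-3,0,0,0],[0.7,0,0,-2,0,0,0]]'
python3 -m handwheel '[[0.8,2.96,-0.84,0,0,0,0],[0.8,2.96,-0.84,0,0,0,0],[0.8,2.96,-0.84,0,0,0,0],[0.8,2.96,-0.84,0,0,0,0],[0.8,2.96,-0.84,0,0,0,0],[0.8,2.96,-0.84,0,0,0,0],[0.8,2.96,-0.84,0,0,0,0],[0.8,2.96,-0.84,0,0,0,0],[0.8,2.96,-0.84,0,0,0,0],[0.8,0,0,0,0,0,0],[0.8,0,0,0,0,0,0],[0.8,0,0,0,0,0,0]]'
python3 - <<'E'
from h import *
p=snapshot('wrist'); print(sense()['tool_pos']); q=snapshot('side')
for P in (p,q): print([(np.round(d['location'],1).tolist(),round(d['conf'],2)) for d in place_of(P,'pot0')])
E
```

```text
time: 39.95
tool_pos: [528.4, -215.5, 66.6]
tcp_rot: [180.0, 0.0, 90.0]
ft_force: [-1.8, -0.0, -0.0]
finger_gap: 57.3
grip_force: 55.0
time: 40.78
tool_pos: [529.3, -215.8, 210.8]
tcp_rot: [179.8, 0.1, 90.0]
ft_force: [0.5, -0.2, 0.6]
finger_gap: 72.6
grip_force: 0.0
time: 41.78
tool_pos: [453.0, 50.8, 207.0]
tcp_rot: [179.9, 0.0, 90.0]
ft_force: [-0.6, -0.3, 0.3]
finger_gap: 76.6
grip_force: 0.0
[453.11042066  50.34858544 206.80630113]
[([630.2, 0.4, 5.3], 0.72), ([452.5, 44.0, -0.1], 0.62), ([529.1, -214.1, 10.4], 0.55)]
[([454.5, 53.8, 3.2], 0.97), ([530.8, -215.1, 7.1], 0.85), ([626.2, 1.2, 41.0], 0.81), ([425.9, -219.8, 11.2], 0.71), ([626.9, -3.7, -3.1], 0.47)]
```

```bash

python3 -m handwheel '[[0.8,0,0,3,0,0,0],[0.8,0,0,3,0,0,0],[0.8,0,0,3,0,0,0],[0.8,0,0,2.5,0,0,0],[0.8,0,0,1.7,0,0,0],[0.8,0,0,1.2,0,0,0],[0.8,0,0,1,0,0,0],[0.8,0,0,0,0,0,0],[0.8,0,0,0,0,0,0],[0.8,0,0,0,0,0,0]]'
python3 -m handwheel '[[-1,0,0,0,0,0,0],[-1,0,0,0,0,0,0],[-1,0,0,0,0,0,0],[-1,0,0,0,0,0,0],[-1,0,0,0,0,0,0],[-1,0,0,0,0,0,0],[-1,0,0,0,0,0,0],[-1,0,0,0,0,0,0]]'
python3 -m handwheel '[[-1,0,0,-1,0,0,0],[-1,0,0,-2,0,0,0],[-1,0,0,-2.5,0,0,0],[-1,0,0,-2.5,0,0,0],[-1,0,0,-2,0,0,0],[-1,0,0,-1,0,0,0]]'
python3 -m handwheel '[[-1,-2.83,0.37,0,0,0,0],[-1,-2.83,0.37,0,0,0,0],[-1,-2.83,0.37,0,0,0,0],[-1,-2.83,0.37,0,0,0,0],[-1,-2.83,0.37,0,0,0,0],[-1,-2.83,0.37,0,0,0,0],[-1,-2.83,0.37,0,0,0,0],[-1,0,0,0,0,0,0],[-1,0,0,0,0,0,0],[-1,0,0,0,0,0,0]]'
```

```text
time: 42.82
tool_pos: [453.6, 50.8, 53.3]
tcp_rot: [179.9, 0.0, 90.0]
ft_force: [0.9, 0.6, 0.2]
finger_gap: 77.1
grip_force: 0.0
time: 43.48
tool_pos: [453.9, 51.0, 53.9]
tcp_rot: [179.9, 0.0, 90.0]
ft_force: [-1.6, -1.0, 5.9]
finger_gap: 58.1
grip_force: 53.6
time: 43.98
tool_pos: [454.2, 51.1, 166.1]
tcp_rot: [179.7, -0.0, 90.0]
ft_force: [-0.0, -0.3, -2.8]
finger_gap: 57.6
grip_force: 54.7
time: 44.82
tool_pos: [478.1, -146.7, 161.8]
tcp_rot: [-179.9, -0.1, 90.0]
ft_force: [-0.1, 0.0, -3.2]
finger_gap: 57.5
grip_force: 54.7
```

```bash

python3 -m handwheel '[[-1,0,0,2,0,0,0],[-1,0,0,2,0,0,0],[-1,0,0,2,0,0,0],[-1,0,0,1.5,0,0,0],[-1,0,0,1,0,0,0],[-1,0,0,0.5,0,0,0],[-1,0,0,0.3,0,0,0],[-1,0,0,0.2,0,0,0],[-1,0,0,0,0,0,0],[-1,0,0,0,0,0,0],[-1,0,0,0,0,0,0]]'
python3 -m handwheel '[[0.7,0,0,0,0,0,0],[0.7,0,0,0,0,0,0],[0.7,0,0,0,0,0,0],[0.7,0,0,0,0,0,0],[0.7,0,0,-1,0,0,0],[0.7,0,0,-2,0,0,0],[0.7,0,0,-3,0,0,0],[0.7,0,0,-3,0,0,0],[0.7,0,0,-3,0,0,0],[0.7,0,0,-3,0,0,0]]'
python3 -m handwheel '[[0.8,2.4,2.5,-0.5,0,0,0],[0.8,2.4,2.5,-0.5,0,0,0],[0.8,2.4,2.5,-0.5,0,0,0],[0.8,2.4,2.5,-0.5,0,0,0],[0.8,2.4,2.5,-0.5,0,0,0],[0.8,2.4,2.5,-0.5,0,0,0],[0.8,0,0,0,0,0,0],[0.8,0,0,0,0,0,0],[0.8,0,0,0,0,0,0],[0.8,0,0,0,0,0,0]]'
python3 - <<'E'
from h import *
p=snapshot('wrist'); print(sense()['tool_pos']); save(p,'w10')
print([(np.round(d['location'],1).tolist(),round(d['conf'],2)) for d in place_of(p,'pot0')])
k=circ(p,(628,-2),29,108); print(k.min(0).round(),k.max(0).round())
k=circ(p,(479,-147),29,80); print(k.min(0).round(),k.max(0).round())
E
```

```text
time: 45.73
tool_pos: [479.3, -147.3, 68.2]
tcp_rot: [179.9, 0.0, 90.0]
ft_force: [-0.1, 0.4, -2.4]
finger_gap: 57.6
grip_force: 54.6
time: 46.57
tool_pos: [478.5, -147.0, 219.7]
tcp_rot: [180.0, 0.0, 90.0]
ft_force: [0.8, -0.7, 0.8]
finger_gap: 72.4
grip_force: 0.0
time: 47.4
tool_pos: [628.0, -3.8, 247.5]
tcp_rot: [-180.0, 0.0, 90.0]
ft_force: [-0.4, -0.3, -0.0]
finger_gap: 76.8
grip_force: 0.0
[628.02194773  -3.99147324 247.61478289]
[([628.7, -7.2, 38.3], 0.82), ([480.3, -151.3, 10.8], 0.72), ([527.1, -210.8, 10.3], 0.66)]
[278. 185.] [363. 267.]
[113. 351.] [181. 408.]
```

View pics/w10.png

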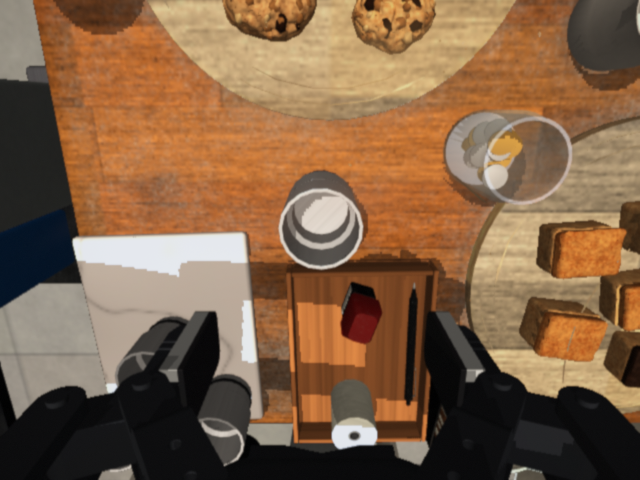

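The rim of stack 2 spans u 279–364, v 186–268, so it is centred at (628.4,-2.5); descend on it.

```bash

python3 -m handwheel '[[0.8,0.15,0.04,3,0,0,0],[0.8,0,0,3,0,0,0],[0.8,0,0,3,0,0,0],[0.8,0,0,2.5,0,0,0],[0.8,0,0,1.7,0,0,0],[0.8,0,0,1.2,0,0,0],[0.8,0,0,1,0,0,0],[0.8,0,0,0,0,0,0],[0.8,0,0,0,0,0,0],[0.8,0,0,0,0,0,0]]'
python3 -m handwheel '[[-1,0,0,0,0,0,0],[-1,0,0,0,0,0,0],[-1,0,0,0,0,0,0],[-1,0,0,0,0,0,0],[-1,0,0,0,0,0,0],[-1,0,0,0,0,0,0],[-1,0,0,0,0,0,0],[-1,0,0,0,0,0,0]]'
python3 -m handwheel '[[-1,0,0,-0.4,0,0,0],[-1,0,0,-0.4,0,0,0],[-1,0,0,-0.4,0,0,0],[-1,0,0,-0.4,0,0,0],[-1,0,0,-0.4,0,0,0],[-1,0,0,-0.5,0,0,0],[-1,0,0,-0.5,0,0,0],[-1,0,0,-0.6,0,0,0],[-1,0,0,-1,0,0,0],[-1,0,0,-1.5,0,0,0],[-1,0,0,-2,0,0,0],[-1,0,0,-2,0,0,0]]'
python3 - <<'E'
from h import *
q=snapshot('side'); print(sense()['tool_pos'])
for P in (q,): print([(np.round(d['location'],1).tolist(),round(d['conf'],2)) for d in place_of(P,'pot0')])
E
```

```text
time: 48.33
tool_pos: [630.1, -1.8, 95.0]
tcp_rot: [179.9, 0.0, 90.0]
ft_force: [0.2, 0.2, -0.1]
finger_gap: 76.9
grip_force: 0.0
time: 49.0
tool_pos: [629.8, -1.6, 95.2]
tcp_rot: [179.9, 0.0, 90.0]
ft_force: [-3.3, 0.0, 5.9]
finger_gap: 57.8
grip_force: 52.0
time: 50.0
tool_pos: [628.7, -1.5, 195.4]
tcp_rot: [-180.0, -0.0, 90.0]
ft_force: [0.6, -0.3, -3.2]
finger_gap: 57.5
grip_force: 54.2
[631.16851254  -1.711733   201.19714162]
[([628.8, -3.7, -1.0], 0.96), ([480.2, -143.7, 13.1], 0.95), ([624.4, -2.5, 142.5], 0.75), ([529.2, -215.6, 8.4], 0.65)]
```

```bash

python3 -m handwheel '[[-1,-1.1,-2.85,0,0,0,0],[-1,-1.1,-2.85,0,0,0,0],[-1,-1.1,-2.85,0,0,0,0],[-1,-1.1,-2.85,0,0,0,0],[-1,-1.1,-2.85,0,0,0,0],[-1,-1.1,-2.85,0,0,0,0],[-1,-1.1,-2.85,0,0,0,0],[-1,0,0,0,0,0,0],[-1,0,0,0,0,0,0]]'
python3 -m handwheel '[[-1,0,0,2,0,0,0],[-1,0,0,2,0,0,0],[-1,0,0,2,0,0,0],[-1,0,0,2,0,0,0],[-1,0,0,1.5,0,0,0],[-1,0,0,1.2,0,0,0],[-1,0,0,0.8,0,0,0],[-1,0,0,0.4,0,0,0],[-1,0,0,0.2,0,0,0],[-1,0,0,0,0,0,0],[-1,0,0,0,0,0,0],[-1,0,0,0,0,0,0]]'
```

```text
time: 50.85
tool_pos: [428.3, -78.9, 193.6]
tcp_rot: [-180.0, -0.0, 89.9]
ft_force: [0.8, 0.0, -2.3]
finger_gap: 58.0
grip_force: 55.1
time: 51.85
tool_pos: [430.3, -78.8, 74.2]
tcp_rot: [179.9, 0.0, 90.0]
ft_force: [0.6, -0.2, -1.9]
finger_gap: 57.7
grip_force: 55.0
```

```bash

python3 -m handwheel '[[-1,0,0,0.3,0,0,0],[-1,0,0,0.2,0,0,0],[-1,0,0,0.05,0,0,0],[-1,0,0,0,0,0,0],[-1,0,0,0,0,0,0]]'
python3 -m handwheel '[[0.7,0,0,0,0,0,0],[0.7,0,0,0,0,0,0],[0.7,0,0,0,0,0,0],[0.7,0,0,0,0,0,0],[0.7,0,0,-1,0,0,0],[0.7,0,0,-2,0,0,0],[0.7,0,0,-3,0,0,0],[0.7,0,0,-3,0,0,0],[0.7,0,0,-3,0,0,0],[0.7,0,0,-2,0,0,0]]'
python3 -m handwheel '[[0.8,1.1,2.85,0,0,0,0],[0.8,1.1,2.85,0,0,0,0],[0.8,1.1,2.85,0,0,0,0],[0.8,1.1,2.85,0,0,0,0],[0.8,1.1,2.85,0,0,0,0],[0.8,1.1,2.85,0,0,0,0],[0.8,1.1,2.85,0,0,0,0],[0.8,0,0,0,0,0,0],[0.8,0,0,0,0,0,0],[0.8,0,0,0,0,0,0]]'
python3 - <<'E'
from h import *
p=snapshot('wrist'); print(sense()['tool_pos']); q=snapshot('side')
for P in (p,q): print([(np.round(d['location'],1).tolist(),round(d['conf'],2)) for d in place_of(P,'pot0')])
E
```

```text
time: 52.27
tool_pos: [429.8, -78.7, 68.0]
tcp_rot: [180.0, 0.0, 90.0]
ft_force: [0.0, 0.8, -0.1]
finger_gap: 57.7
grip_force: 55.2
time: 53.1
tool_pos: [430.4, -78.8, 211.9]
tcp_rot: [179.8, 0.1, 90.0]
ft_force: [0.3, -0.8, -0.2]
finger_gap: 73.0
grip_force: 0.0
time: 53.93
tool_pos: [628.7, -1.6, 208.0]
tcp_rot: [-180.0, 0.0, 90.0]
ft_force: [-0.2, -0.4, 0.2]
finger_gap: 77.1
grip_force: 0.0
[628.48904088  -1.8694424  208.31576544]
[([528.1, -213.2, 8.3], 0.89), ([430.1, -83.0, 10.4], 0.85), ([630.0, -3.8, 2.1], 0.73), ([479.0, -153.1, 13.1], 0.65)]
[([477.2, -144.1, 10.8], 0.88), ([427.4, -80.7, 9.1], 0.8), ([527.9, -217.3, 6.4], 0.66), ([627.5, -0.7, -1.3], 0.63), ([427.9, -219.5, 9.1], 0.6), ([723.1, -160.7, 5.6], 0.39)]
```

```bash

python3 -m handwheel '[[0.8,0,0,3,0,0,0],[0.8,0,0,3,0,0,0],[0.8,0,0,3,0,0,0],[0.8,0,0,2.5,0,0,0],[0.8,0,0,1.7,0,0,0],[0.8,0,0,1.2,0,0,0],[0.8,0,0,1,0,0,0],[0.8,0,0,0,0,0,0],[0.8,0,0,0,0,0,0],[0.8,0,0,0,0,0,0]]'
python3 -m handwheel '[[-1,0,0,0,0,0,0],[-1,0,0,0,0,0,0],[-1,0,0,0,0,0,0],[-1,0,0,0,0,0,0],[-1,0,0,0,0,0,0],[-1,0,0,0,0,0,0],[-1,0,0,0,0,0,0],[-1,0,0,0,0,0,0]]'
python3 -m handwheel '[[-1,0,0,-1,0,0,0],[-1,0,0,-2,0,0,0],[-1,0,0,-2.5,0,0,0],[-1,0,0,-2.5,0,0,0],[-1,0,0,-2,0,0,0],[-1,0,0,-1,0,0,0]]'
python3 -m handwheel '[[-1,-1.5,-2.1,0,0,0,0],[-1,-1.5,-2.1,0,0,0,0],[-1,-1.5,-2.1,0,0,0,0],[-1,-1.5,-2.1,0,0,0,0],[-1,-1.4,-2.1,0,0,0,0],[-1,0,0,0,0,0,0],[-1,0,0,0,0,0,0],[-1,0,0,0,0,0,0]]'
```

```text
time: 54.97
tool_pos: [630.2, -1.7, 55.5]
tcp_rot: [179.9, 0.0, 90.0]
ft_force: [0.7, 0.2, 0.6]
finger_gap: 77.1
grip_force: 0.0
time: 55.63
tool_pos: [630.3, -1.6, 55.9]
tcp_rot: [179.8, 0.0, 90.0]
ft_force: [-1.7, 0.1, 5.6]
finger_gap: 57.7
grip_force: 54.3
time: 56.13
tool_pos: [630.6, -1.7, 168.2]
tcp_rot: [179.7, 0.0, 90.0]
ft_force: [0.2, 0.7, -2.1]
finger_gap: 57.4
grip_force: 54.5
time: 56.8
tool_pos: [524.3, -75.5, 163.9]
tcp_rot: [180.0, -0.0, 90.0]
ft_force: [0.3, 0.0, -2.2]
finger_gap: 57.5
grip_force: 55.1
```

```bash

python3 -m handwheel '[[-1,0,0,2,0,0,0],[-1,0,0,2,0,0,0],[-1,0,0,2,0,0,0],[-1,0,0,1.5,0,0,0],[-1,0,0,1,0,0,0],[-1,0,0,0.5,0,0,0],[-1,0,0,0.3,0,0,0],[-1,0,0,0.2,0,0,0],[-1,0,0,0,0,0,0],[-1,0,0,0,0,0,0],[-1,0,0,0,0,0,0]]'
python3 -m handwheel '[[0.7,0,0,0,0,0,0],[0.7,0,0,0,0,0,0],[0.7,0,0,0,0,0,0],[0.7,0,0,0,0,0,0],[0.7,0,0,-1,0,0,0],[0.7,0,0,-2,0,0,0],[0.7,0,0,-3,0,0,0],[0.7,0,0,-3,0,0,0],[0.7,0,0,-3,0,0,0],[0.7,0,0,-3,0,0,0],[0.7,3,0,-2,0,0,0],[0.7,3,0,-1,0,0,0]]'
python3 -m handwheel '[[0.7,3,-2,-0.5,0,0,0],[0.7,3,-2,-0.5,0,0,0],[0.7,3,-2,0,0,0,0],[0.7,0,0,0,0,0,0],[0.7,0,0,0,0,0,0],[0.7,0,0,0,0,0,0],[0.7,0,0,0,0,0,0]]'
python3 - <<'E'
from h import *
p=snapshot('side'); q=snapshot('scene')
b=np.hstack([cv2.resize(p['image'][100:400,160:400],(440,550)),cv2.resize(q['image'][150:430,230:480],(350,392),interpolation=2)[:392].copy() if 0 else cv2.copyMakeBorder(cv2.resize(q['image'][150:430,230:480],(350,392)),0,158,0,0,cv2.BORDER_CONSTANT)]); cv2.imwrite('pics/c11.png',b[:,:,::-1])
for P in (p,q): 
  print([(np.round(d['location'],1).tolist(),round(d['conf'],2)) for d in place_of(P,'pot0')])
  for n in ['label_roll','core','tip_jar']: print(n,[(np.round(d['location'],1).tolist(),round(d['conf'],2)) for d in place_of(P,n)[:2]])
print(sense()['tool_pos'])
E
```

```text
time: 57.72
tool_pos: [524.7, -75.7, 69.7]
tcp_rot: [179.9, 0.0, 90.0]
ft_force: [-0.0, 0.0, -2.0]
finger_gap: 57.9
grip_force: 55.1
time: 58.72
tool_pos: [525.5, -16.3, 254.0]
tcp_rot: [179.6, 0.1, 89.8]
ft_force: [0.7, -0.2, -0.6]
finger_gap: 72.7
grip_force: 0.0
time: 59.3
tool_pos: [464.5, 73.7, 259.1]
tcp_rot: [180.0, 0.0, 90.0]
ft_force: [0.0, 0.2, 0.3]
finger_gap: 72.7
grip_force: 0.0
[([479.6, -145.3, 15.5], 0.96), ([427.9, -220.1, 7.0], 0.96), ([427.5, -79.7, 12.3], 0.78), ([526.9, -76.8, 9.5], 0.72), ([527.1, -214.7, 5.9], 0.71), ([455.9, 389.0, 15.5], 0.22)]
label_roll [([456.0, 389.0, 12.9], 0.61)]
core [([446.4, 197.3, 4.0], 0.4)]
tip_jar [([766.9, 38.9, -1.3], 0.58)]
[([524.0, -211.0, 8.9], 0.97), ([473.8, -146.1, 10.3], 0.78), ([431.2, -84.2, 14.4], 0.76), ([429.6, -217.3, 13.8], 0.67)]
label_roll [([455.5, 386.1, 16.4], 0.86), ([454.9, 388.7, 1.4], 0.38)]
core [([768.2, 40.0, 1.1], 0.18)]
tip_jar [([769.7, 36.9, -1.3], 0.64), ([456.9, 387.5, 14.0], 0.56)]
[464.07499544  74.2542965  258.71202733]
```

View pics/c11.png

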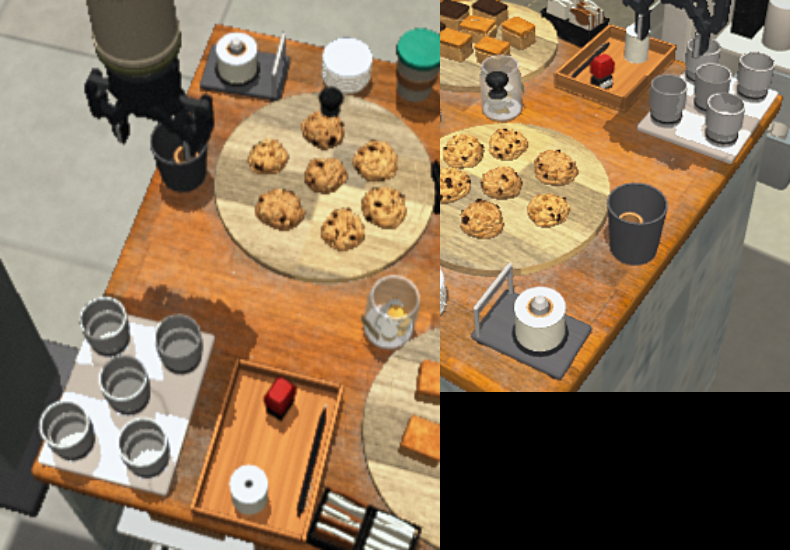

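All five pots stand apart on the board, the roll is on the spindle and the core is in the waste pot. Handing in.

```bash
python3 -c "
from bench import hand_in; print(hand_in())"
```

```text
the job is handed in; nothing more can be done
None
```

The job is handed in: the spent core is in the waste pot, the new label roll is fully down on the spindle's disc, and all five pots stand upright and apart on the marble board; the verdict itself was not shown.

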